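# Put a stretcher bar away behind the stake

## Task

Put the loose wooden stretcher bar away in the empty bay along the robot's side of the timber rack, by pushing it across the bench with your fingertips: it will only go in at an angle, so work one end in behind the steel stake, push the bar along, then swing the other end in past the end block, until the bar lies flat between the two end blocks with its whole length against the fence. Do not grip it or lift it off the bench, do not shove it hard, leave the tin, jar, pot and brush alone, and take your fingers off the bar at the end.

Things in the scene. Friction and masses are not known exactly. Their poses are not given: they have to be found in the camera images.
- bar: The loose stretcher bar: straight, square-ended pale pine, 300 mm long (its x axis), 44 mm wide (y), 18 mm thick, with a raised bead 8 mm wide, up to 23 mm high, along its -y edge; 0.16 to 0.28 kg. Origin: centre of its underside, on the bench (z = 0). Which end or edge leads does not matter. It starts in front of the plugged socket, lying roughly along the bay, robot side of the rack.
- rack: The fixed timber rack, across the robot's front, a little turned. Origin: on the bench (z = 0), middle of the empty front bay; x points away from the robot, square to the fence; y runs along the bay to the robot's left. The bay's floor is the bench itself; its robot side is open but for the stake. A bar put away against the fence has its origin at x = +11 mm.
- fence (a point): Middle of the fence's face on the bay side, at bench height: 33 mm along the rack's x from its origin. The fence is a straight board 460 mm long, 42 mm high, 20 mm thick, and closes the back of the bay. Behind it lie stored bars, fixed, up to 47 mm high.
- block_left (a point): Foot of the left end block's inner face, midway: in the rack's frame x = 0, y = +170 mm. The block, fixed, closes this end of the bay: 30 mm wide (y), 30 mm high, from 33 mm before the origin (robot side) back to the fence. The bay is 340 mm long between the blocks.
- block_right (a point): Foot of the right end block's inner face, midway: in the rack's frame x = 0, y = -170 mm. The block, fixed, closes this end of the bay: 30 mm wide (y), 30 mm high, from 33 mm before the origin (robot side) back to the fence. The bay is 340 mm long between the blocks.
- stake: Fixed upright steel tube with a black cap, 27 mm in diameter, 60 mm high, in one of two flush sockets before the bay: in the rack's frame at x = -46.5 mm and y either +120 or -120 mm, so 66 mm are clear between it and the fence. Origin: on its axis at bench height. The other socket has a flush plug, no obstacle.
- tin: Paint tin with a paper label, 74 mm across, 75 mm high, loose, beside one end of the rack. Origin: centre of its underside. Leave alone.
- jar: White rinsing jar, 66 mm across, 75 mm high, loose, beside the other end of the rack. Origin: centre of its underside. Leave alone.
- pot: Small paint pot, 60 mm across, 50 mm high, loose, between the robot and the bar. Origin: centre of its underside. Leave alone.
- brush: Flat paint brush, 200 mm long, 42 mm wide, 14 mm high, lying between the robot and the bar. Origin: on its underside, 80 mm from the bristle end; its x axis points to the bristles, and the handle reaches 120 mm the other way. Leave alone.

How it is judged:
By the outcome, as a careful person would: the job done as asked, in the order asked, and still so for the second after the job is handed in, with the robot touching nothing.
It also fails if it takes over 70 s, if anything falls off the work surface, if the arm or the gripper's body presses on something with over 40 N, if the wrist force passes 120 N, or if a joint passes its speed limit or range.

## Robot

A 6-joint arm with a two-finger parallel gripper is mounted at the origin on the work surface. World frame = base frame: x ahead of the robot, y to its left, z up, the work surface at z = 0. Lengths are in m, angles in rad, forces in N, time in s.
With the tool pointing down it reaches from about 0.3 to 0.95 m from the base axis. Payload 3.1 kg.
Tool frame: the origin (TCP) lies between the finger pads; the fingertips stand 11 mm ahead of it and the grasp point (between the pads) lies 8 mm behind it (nose_length is the distance from the TCP to the fingertips, in m); z points along the fingers, y is the direction in which the jaws open and shut (so a half turn about z gives the same grasp; the last joint's range is limited). The gripper opens to 85 mm and grips with 20 to 120 N. Pads are 22 mm wide; open, the fingers measure 114 mm over their backs; the gripper's body (76 mm by 85 mm) begins 54 mm behind the grasp point. The pads swing forward as they close: fully open they stand 13 mm farther back than shut.
Start: joints at [-1.294, 0.308, 1.634, -0, 1.2, -0.07], TCP at [0.212, -0.588, 0.22] pointing down, gripper open.
Joint ranges: [-3.06, 3.06], [-0.79, 1.96], [0.05, 2.63], [-1.19, 4.34], [0.05, 2.64], [-2.94, 2.94]. Speed limits (rad/s): [2.79, 2.79, 3.14, 3.14, 3.14, 3.14].

## Interface

Orientations are given as a 3x3 rotation matrix whose columns are the frame's x, y, z axes.
In Python, from rig import * gives the robot as it stands.
- The arm moves only by the tool servo_tool, never from a script. Its argument "motion" is a list of rows, each an object with "jaw": the finger opening in mm, from 0 to 85.4; "offset": the shift along the tool's x, y, z as a fraction of full scale, a list of three; "angular": the turn, a rotation vector about the tool's x, y, z as a fraction of full scale, a list of three. In form: [{"jaw": jaw, "offset": [x, y, z], "angular": [rx, ry, rz]}, ...]. A call has 1 to 8 rows; each row is the pose to reach, as a shift and turn from the pose commanded when the call began, along the tool's axes at that moment; what a row does not reach only later rows make up. Full scale, the value 1, is 40 cm for a shift and 90 degrees for a turn. A row lasts 1/10 s, in which the tool goes at most 50 mm and 8.59 degrees, less where a joint would pass 70% of its speed; a pose out of reach is approached as far as the arm can. A call with a number of a shift or a turn outside -1 to 1 is refused whole. A call with a gripper value outside its range is refused whole. The fingers move at their own pace and stop on an object; "newtons" is the grip in N (left out, the last holds). Time passes only in rows, so rows that repeat a pose let the fingers close. It gives the time, the measured TCP pose, the force and the opening at its end, in the units of the state.
- get_state(): the state, without advancing time (a new reading comes with each control period).
- grab_frame(name): name is "scene" or "top" or "wrist"; returns a dict with "color" (400x640x3 uint8, red, green, blue), "K" (3x3 intrinsics, pixels), "R" (3x3) and "t" (3): a world point X has camera coordinates R X + t; the wrist camera has in their place "T_tool_cam" (4x4, takes a point from camera to tool coordinates, whose origin is the TCP and whose axes are the flange's). Camera axes: x right, y down, z forward; pixel columns grow to the right and rows downward; lengths in m; the calibration is good to about 2 mm. The wrist camera is an equidistant fisheye: a pixel r from the principal point sees the ray r / f radians off the axis. A picture is of the moment at which its call begins: read the wrist's pose just before it. There is no depth.
- job_done(): hands the job in, once; it reports no verdict.
Trained networks look in the newest picture that a camera, given by its name, has taken for a name from the list of things; names that differ only in an ending like _2 or _b are one class to them, and where a whole thing is asked for, a point or a joint stands for the part that bears it (a point fixed in the world has none). Each returns a list of dicts, best first, with "confidence" (0 to 1); they miss things now and then, are a little off and sometimes report something else, mostly with a low value. They report only what shows in the picture. A call takes as long as a camera call.
- boxes_of(camera, name): "position" ([x, y, z] in m, in world coordinates, good to about 4 mm: the middle of the surface that is visible of it).
The state is a dict: "clock": time; "q": joint angles; "dq": joint speeds; "effort": joint torques, N m; "tcp_pos": TCP position; "tcp_rot": TCP orientation; "ft_force": force on the tool from outside, world axes, zero at the start; "ft_torque": the same for the moment, N m; "finger_gap": finger opening in m.
Only numpy, scipy, OpenCV 4.12 (cv2) and the standard library are available. Lean on these libraries where they do the work, as an engineer would, in place of code of your own. Each camera call takes 0.05 s, during which the arm holds its last target.

## Working session

There is one attempt and no reset: what is moved stays moved. The work goes in short steps, Python scripts to look and compute and a tool call to move; the robot and the scene stay as the last step left them, time stands still between calls to the robot, and variables do not carry over. Pictures are saved under pics/ and viewed, and the job is handed in when it is done.

Besides the shell and the picture viewer there is one more tool, called after "Call:" by a JSON object that holds its "fn" and its "kwargs", one argument or row to a line. servo_tool: Moves the arm, as the interface text tells. Its arguments: {"type":"object","properties":{"motion":{"type":"array","items":{"type":"object","properties":{"jaw":{"type":"number"},"offset":{"type":"array","items":{"type":"number"}},"angular":{"type":"array","items":{"type":"number"}}}}},"newtons":{"type":"number"}},"required":["motion"]}

```bash
mkdir -p pics; ls; python3 - <<'E'
from rig import *
import cv2
s=get_state();print({k:s[k] for k in ('clock','tcp_pos','tcp_rot','finger_gap','ft_force')})
for c in ('top','scene'):
    f=grab_frame(c);cv2.imwrite(f'pics/{c}0.png',f['color'][:,:,::-1]);print(c,f['K'],f['R'],f['t'])
    for n in ('bar','rack','fence','block_left','block_right','stake','tin','jar','pot','brush'):
        print(n,[(round(d['confidence'],2),[round(v,3) for v in d['position']]) for d in boxes_of(c,n)[:2]])
E
```

```text
pics
{'clock': 0.0, 'tcp_pos': array([ 0.21216574, -0.5870146 ,  0.21877346]), 'tcp_rot': array([[ 9.40467906e-01,  3.39881912e-01, -6.35203590e-04],
       [ 3.39882483e-01, -9.40465512e-01,  2.12548690e-03],
       [ 1.25027483e-04, -2.21484679e-03, -9.99997539e-01]]), 'finger_gap': 0.08517404404725411, 'ft_force': array([-0.36936499,  0.04031003,  0.01609357])}
top [[392.55600563   0.         315.4819678 ]
 [  0.         392.55600563 200.22264957]
 [  0.           0.           1.        ]] [[ 0.01187467 -0.99970069 -0.02138983]
 [-0.99205126 -0.00909847 -0.12550507]
 [ 0.12527289  0.02271014 -0.99186237]] [0.01035055 0.51135557 1.2479895 ]
bar [(0.85, [0.491, 0.138, 0.022]), (0.23, [0.742, 0.001, 0.038])]
rack [(0.74, [0.745, 0.002, 0.039])]
fence [(0.84, [0.743, -0.002, 0.042])]
block_left [(0.95, [0.743, -0.003, 0.044]), (0.15, [0.326, -0.209, 0.018])]
block_right [(0.69, [0.745, 0.001, 0.044])]
stake []
tin [(0.58, [0.676, -0.405, 0.073])]
jar [(0.92, [0.65, 0.418, 0.049])]
pot [(0.62, [0.34, 0.176, 0.049])]
brush [(0.88, [0.327, -0.208, 0.014])]
scene [[386.76838582   0.         324.14674403]
 [  0.         386.76838582 209.29769654]
 [  0.           0.           1.        ]] [[ 0.39662445  0.91797647  0.0028706 ]
 [ 0.70469232 -0.30246507 -0.64181276]
 [-0.58830076  0.25658152 -0.76685601]] [-0.19640792 -0.33066875  1.3488985 ]
bar [(0.76, [0.499, 0.13, 0.018])]
rack [(0.57, [0.767, -0.014, 0.041])]
fence [(0.58, [0.766, -0.013, 0.039])]
block_left [(0.68, [0.764, -0.018, 0.041])]
block_right [(0.91, [0.768, -0.014, 0.041])]
stake [(0.78, [0.603, -0.104, 0.047])]
tin [(0.55, [0.499, 0.129, 0.019])]
jar [(0.93, [0.662, 0.41, 0.05]), (0.15, [0.758, -0.014, 0.042])]
pot [(0.94, [0.354, 0.18, 0.047])]
brush [(0.73, [0.338, -0.218, 0.011]), (0.52, [0.766, -0.015, 0.037])]
```

View pics/top0.png

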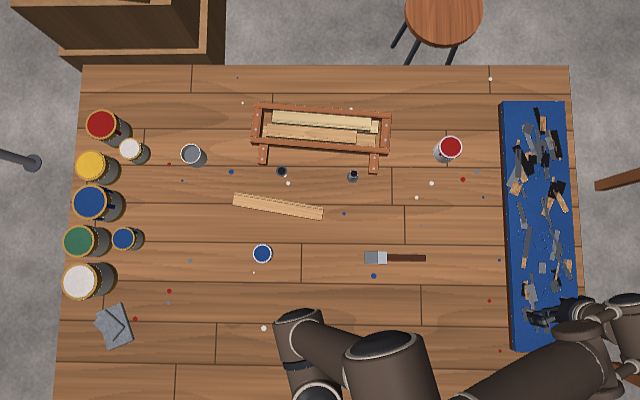

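View pics/scene0.png

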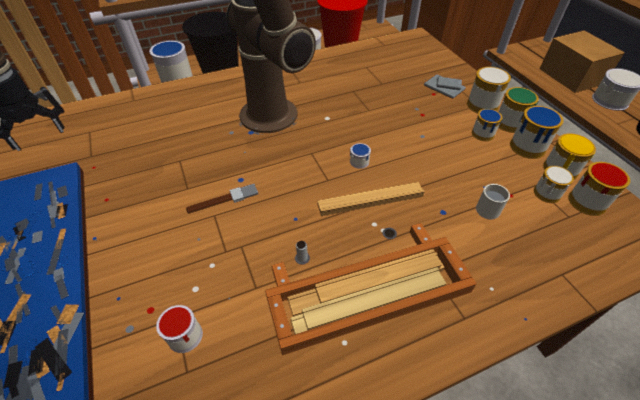

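```bash
python3 - <<'E'
import cv2
a=cv2.imread('pics/top0.png')
c=a[120:280,180:450]; cv2.imwrite('pics/top0crop.png',cv2.resize(c,(0,0),fx=2.9,fy=2.9,interpolation=cv2.INTER_CUBIC))
E
```

```text
(no output)
```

View pics/top0crop.png

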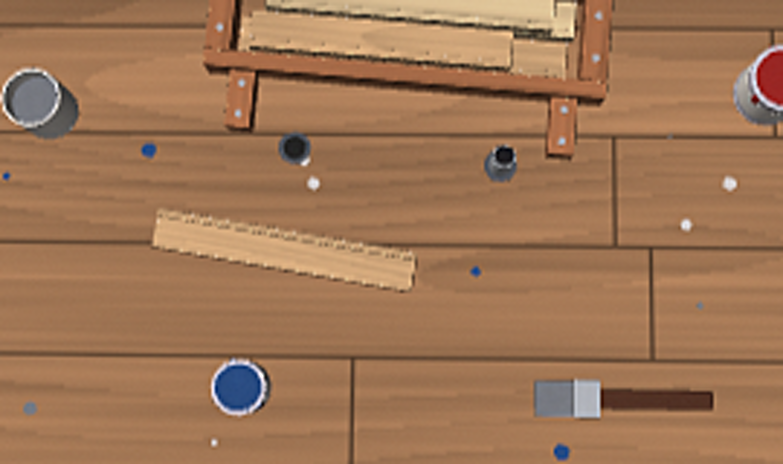

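```bash
python3 - <<'E'
import cv2
a=cv2.imread('pics/top0.png')
def cr(a,y0,y1,x0,x1,f,n):
    c=cv2.resize(a[y0:y1,x0:x1],(0,0),fx=f,fy=f,interpolation=cv2.INTER_NEAREST)
    for i in range(x0-x0%10+10,x1,10): cv2.putText(c,str(i),((i-x0)*f,10),0,.35,(0,255,255),1); cv2.line(c,((i-x0)*f,12),((i-x0)*f,16),(0,255,255),1)
    for i in range(y0-y0%10+10,y1,10): cv2.putText(c,str(i),(0,(i-y0)*f),0,.35,(0,255,255),1); cv2.line(c,(24,(i-y0)*f),(28,(i-y0)*f),(0,255,255),1)
    cv2.imwrite(n,c)
cr(a,98,198,240,400,5,'pics/t1.png')
cr(a,180,230,225,335,7,'pics/t2.png')
b=cv2.imread('pics/scene0.png')
cr(b,220,350,260,420,5,'pics/s1.png') 
cr(b,170,300,370,480,5,'pics/s2.png')
cr(b,175,225,310,430,6,'pics/s3.png')
E
```

```text
(no output)
```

View pics/t1.png

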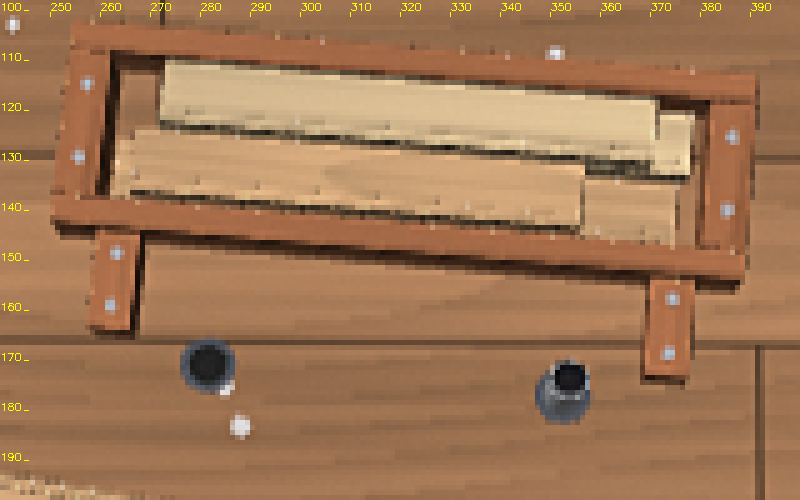

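View pics/t2.png

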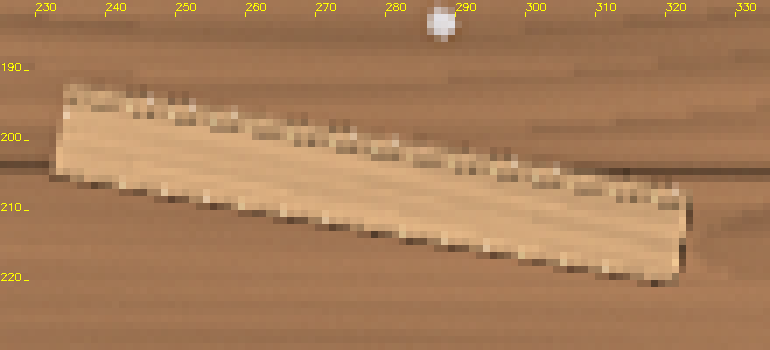

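View pics/s1.png

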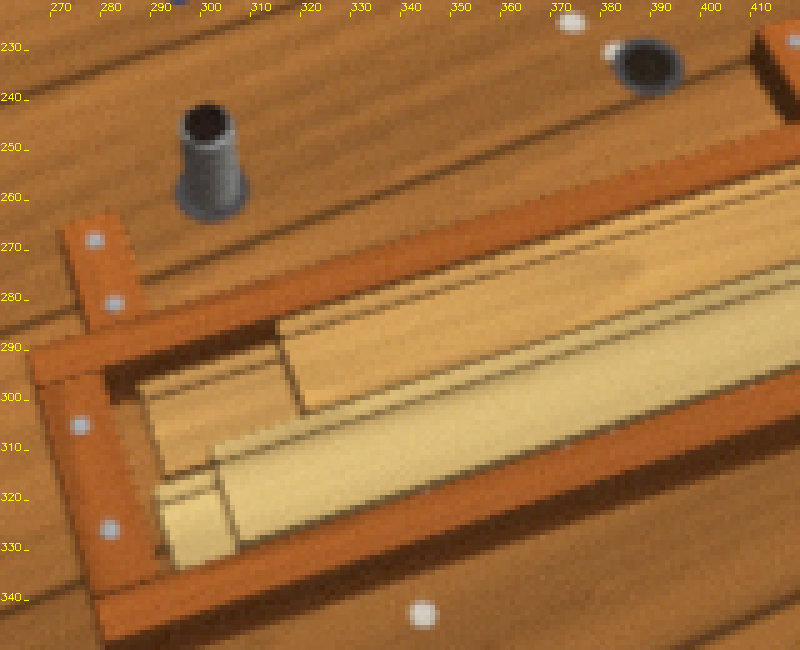

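View pics/s2.png

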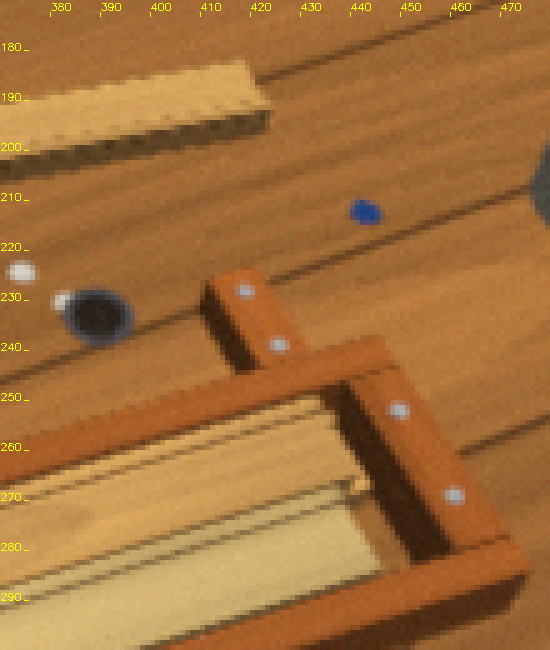

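View pics/s3.png

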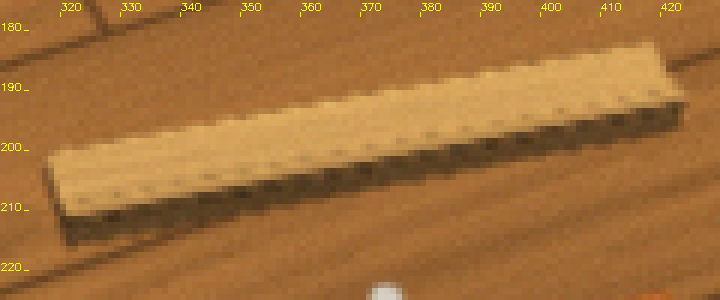

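```bash
cat > fit.py <<'E'
import numpy as np, json
from scipy.optimize import least_squares
def proj(f,X):
    c=np.asarray(X)@np.array(f['R']).T+np.array(f['t']); p=c@np.array(f['K']).T; return p[:,:2]/p[:,2:]
def T2(p,X):
    X=np.atleast_2d(np.asarray(X,float)); c,s=np.cos(p[2]),np.sin(p[2])
    return np.c_[p[0]+c*X[:,0]-s*X[:,1], p[1]+s*X[:,0]+c*X[:,1], X[:,2]]
def inv2(p,X):
    X=np.atleast_2d(np.asarray(X,float)); c,s=np.cos(p[2]),np.sin(p[2]); d=X[:,:2]-np.array(p[:2])
    return np.c_[c*d[:,0]+s*d[:,1], -s*d[:,0]+c*d[:,1]]
def unproj(f,uv,z):
    K,R,t=map(np.array,(f['K'],f['R'],f['t'])); C=-R.T@t
    d=np.linalg.inv(K)@np.c_[np.atleast_2d(uv),np.ones(len(np.atleast_2d(uv)))].T; d=(R.T@d).T
    return C+d*((z-C[2])/d[:,2])[:,None]
E
python3 - <<'E'
from rig import *
from fit import *
T=grab_frame('top');S=grab_frame('scene')
import pickle; pickle.dump({k:{a:np.array(f[a]) for a in('K','R','t')} for k,f in(('top',T),('scene',S))},open('cams.pkl','wb'))
m=1e-3
def px(x0,y0,f,P): return np.array([[x0+a/f-.5,y0+b/f-.5] for a,b in P])
topP=px(240,98,5,[(90,327),(131,330),(643,378),(684,382),(140,237),(650,280),(52,226),(740,278),(571,378),(208,365)])
topM=np.array([(-33,200,30),(-33,170,30),(-33,-170,30),(-33,-200,30),(33,170,36),(33,-170,36),(33,230,42),(33,-230,42),(-46.5,-120,60),(-46.5,120,0)])*m
sP=np.vstack([px(260,220,5,[(208,125),(62,230),(113,215),(32,350)]),px(370,170,5,[(383,337),(207,283),(258,268),(97,317)])])
sM=np.array([(-46.5,-120,60),(-33,-200,30),(-33,-170,30),(33,-230,42),(33,230,42),(-33,170,30),(-33,200,30),(-46.5,120,0)])*m
for nm,sets in(('both',[(T,topM,topP),(S,sM,sP)]),('top',[(T,topM,topP)]),('scene',[(S,sM,sP)])):
    r=least_squares(lambda p:np.concatenate([(proj(f,T2(p,M))-P).ravel() for f,M,P in sets]),[.66,0,0],loss='soft_l1')
    print(nm,r.x.round(4),np.rad2deg(r.x[2]));
    if nm=='both':
        for f,M,P in sets: print((proj(f,T2(r.x,M))-P).round(1).tolist())
        rack=r.x
bt=px(225,180,7,[(52,175),(678,280),(65,85),(690,195)]); bs=px(310,175,6,[(655,42),(50,157),(682,100),(68,215)])
bM=np.array([(150,22,18),(-150,22,18),(150,-22,21),(-150,-22,21)])*m
for nm,sets in(('both',[(T,bM,bt),(S,bM,bs)]),('top',[(T,bM,bt)]),('scene',[(S,bM,bs)])):
    r=least_squares(lambda p:np.concatenate([(proj(f,T2(p,M))-P).ravel() for f,M,P in sets]),[.49,.13,1.57],loss='soft_l1')
    print(nm,r.x.round(4),np.rad2deg(r.x[2]))
    for f,M,P in sets: print((proj(f,T2(r.x,M))-P).round(1).tolist())
    if nm=='both': bar=r.x
json.dump({'rack':rack.tolist(),'bar':bar.tolist()},open('pose.json','w'))
print('bar in rack',inv2(rack,bar[None]),'ends',(inv2(rack,T2(bar,bM))*1e3).round(1).tolist(), np.rad2deg(bar[2]-rack[2]))
for n,p in (('pot',(.345,.178,0)),('brush',(.33,-.21,0)),('jar',(.655,.414,0)),('tin',(.676,-.405,0))): print(n,inv2(rack,[p]))
E
```

```text
both [ 0.6531  0.0111 -0.0795] -4.555354380179904
[[-1.0, -0.5], [-0.3, -0.3], [-0.1, -1.1], [0.8, -1.1], [-0.2, -1.5], [0.2, -1.5], [-0.8, -1.3], [0.7, -0.0], [-0.6, -0.2], [-0.1, -0.2]]
[[-0.2, -0.3], [-1.0, -0.8], [1.0, -1.3], [-1.6, -0.1], [-1.0, -0.8], [-0.4, -0.9], [-0.3, -0.8], [0.2, 0.2]]
top [ 0.6505  0.0106 -0.08  ] -4.585590868195103
scene [ 0.6551  0.0114 -0.079 ] -4.525796381232357
both [0.494  0.1426 1.4097] 80.76962805670972
[[-0.5, -0.0], [-0.6, 0.4], [0.0, -0.3], [-0.1, -0.7]]
[[-1.0, -0.4], [-1.0, -0.7], [0.9, 0.1], [-0.2, 0.8]]
top [0.4935 0.1416 1.4107] 80.82955375021638
[[-0.2, 0.2], [-0.3, 0.5], [0.3, -0.1], [0.2, -0.6]]
scene [0.4944 0.1438 1.4072] 80.62573506397345
[[-0.5, -0.3], [-0.6, -0.8], [1.4, 0.2], [0.1, 0.7]]
bar in rack [[-0.16904202  0.11842498]] ends [[-178.7, 269.7], [-203.2, -29.3], [-134.9, 266.1], [-159.3, -32.9]] 85.32498243688961
pot [[-0.32037225  0.14186469]]
brush [[-0.30450906 -0.24610098]]
jar [[-0.03009516  0.40174006]]
tin [[ 0.05588528 -0.41300491]]
```

```bash
cat > plan.py <<'E'
from fit import *
import sys
P=json.load(open('pose.json')); rack=np.array(P['rack']); bar=np.array(P['bar'])
def rot(a): # tool rot, y at azimuth a (rad), z down
    s,c=np.sin(a),np.cos(a); return np.array([[-s,c,0],[c,s,0],[0,0,-1.]])
from rig import get_state
def rows(poses,jaw,s=None):
    """poses: (x,y,z,azimuth of tool y)"""
    s=s or get_state(); R0=np.array(s['tcp_rot']); p0=np.array(s['tcp_pos']); out=[]
    a0=np.arctan2(R0[1,1],R0[0,1])
    for x,y,z,a in poses:
        d=R0.T@(np.array([x,y,z])-p0)/.4; da=(a-a0+np.pi)%(2*np.pi)-np.pi
        out.append({"jaw":jaw,"offset":[round(float(v),3) for v in d],"angular":[0,0,round(float(-da/(np.pi/2)),3)]})
    print(json.dumps(out)); return out
def where():
    s=get_state(); R=np.array(s['tcp_rot']); a=np.arctan2(R[1,1],R[0,1]); p=np.array(s['tcp_pos'])
    print('t',round(s['clock'],2),'tcp',p.round(4),'az',np.rad2deg(a).round(1),'gap',round(s['finger_gap'],4),'F',np.round(s['ft_force'],1),'rack xy',(inv2(rack,p[None])*1e3).round(1),'bar xy',(inv2(bar,p[None])*1e3).round(1))
E
python3 - <<'E'
import rig; print([n for n in dir(rig) if not n.startswith('__')]); print(getattr(rig,'nose_length',None))
from plan import *
where()
w=T2(bar,[[-.020,.050,0]])[0]; a=bar[2]-np.pi
print(w,a)
rows([(w[0],w[1],.10,a),(w[0],w[1],.0155,a)],30)
E
```

```text
['Unreachable', 'boxes_of', 'get_state', 'grab_frame', 'job_done', 'nose_length']
0.011
t 1.2 tcp [ 0.2124 -0.5878  0.22  ] az -70.1 gap 0.0854 F [-0.9  0.7  0.7] rack xy [[-391.7 -632. ]] bar xy [[-766.1  160.8]]
[0.4414299  0.13089455 0.        ] -1.7318967083890193
[{"jaw": 30, "offset": [1.149, -1.495, 0.3], "angular": [0, 0, 0.323]}, {"jaw": 30, "offset": [1.149, -1.495, 0.511], "angular": [0, 0, 0.323]}]
```

Call:
{"fn": "servo_tool", "kwargs": {
  "motion": [
    {"jaw": 30, "offset": [0.575, -0.75, 0.15], "angular": [0, 0, 0.323]},
    {"jaw": 30, "offset": [0.575, -0.75, 0.15], "angular": [0, 0, 0.323]},
    {"jaw": 30, "offset": [0.575, -0.75, 0.15], "angular": [0, 0, 0.323]},
    {"jaw": 30, "offset": [0.575, -0.75, 0.15], "angular": [0, 0, 0.323]},
    {"jaw": 30, "offset": [0.575, -0.75, 0.15], "angular": [0, 0, 0.323]},
    {"jaw": 30, "offset": [0.575, -0.75, 0.15], "angular": [0, 0, 0.323]},
    {"jaw": 30, "offset": [0.575, -0.75, 0.15], "angular": [0, 0, 0.323]},
    {"jaw": 30, "offset": [0.575, -0.75, 0.15], "angular": [0, 0, 0.323]}
  ]
}}

```text
clock: 2.0
tcp_pos: [0.3265, -0.2244, 0.1594]
tcp_rot: [[0.987, -0.159, -0.0], [-0.159, -0.987, 0.001], [-0.001, -0.001, -1.0]]
ft_force: [0.3, 0.2, -0.9]
finger_gap: 0.03
```

```bash
python3 - <<'E'
from plan import *
where()
w=T2(bar,[[-.020,.050,0]])[0]; a=bar[2]-np.pi
rows([(w[0],w[1],.10,a)],30)
E
```

```text
t 2.0 tcp [ 0.3265 -0.2244  0.1594] az -99.1 gap 0.03 F [ 0.3  0.2 -0.9] rack xy [[-306.8 -260.8]] bar xy [[-389.1  106.4]]
[{"jaw": 30, "offset": [0.143, -0.922, 0.15], "angular": [0, 0, 0.001]}]
```

Call:
{"fn": "servo_tool", "kwargs": {
  "motion": [
    {"jaw": 30, "offset": [0.143, -0.922, 0.15], "angular": [0, 0, 0]},
    {"jaw": 30, "offset": [0.143, -0.922, 0.15], "angular": [0, 0, 0]},
    {"jaw": 30, "offset": [0.143, -0.922, 0.15], "angular": [0, 0, 0]},
    {"jaw": 30, "offset": [0.143, -0.922, 0.15], "angular": [0, 0, 0]},
    {"jaw": 30, "offset": [0.143, -0.922, 0.15], "angular": [0, 0, 0]},
    {"jaw": 30, "offset": [0.143, -0.922, 0.15], "angular": [0, 0, 0]},
    {"jaw": 30, "offset": [0.143, -0.922, 0.15], "angular": [0, 0, 0]},
    {"jaw": 30, "offset": [0.143, -0.922, 0.15], "angular": [0, 0, 0]}
  ]
}}

```text
clock: 2.8
tcp_pos: [0.4432, 0.1308, 0.1]
tcp_rot: [[0.988, -0.157, 0.001], [-0.157, -0.988, 0.001], [0.001, -0.001, -1.0]]
ft_force: [0.1, -0.5, 1.0]
finger_gap: 0.0299
```

```bash
python3 - <<'E'
from plan import *
import cv2
from rig import *
where()
f=grab_frame('wrist');cv2.imwrite('pics/w1.png',f['color'][:,:,::-1]); print(f['K'],f['T_tool_cam'].round(3))
w=T2(bar,[[-.020,.050,0]])[0]; a=bar[2]-np.pi
rows([(w[0],w[1],.0155,a)],30)
E
```

```text
t 2.8 tcp [0.4432 0.1308 0.1   ] az -99.0 gap 0.0299 F [ 0.1 -0.5  1. ] rack xy [[-218.8  102.6]] bar xy [[-19.8  48.3]]
[[309.70691629   0.         315.62979392]
 [  0.         309.70691629 203.97337896]
 [  0.           0.           1.        ]] [[ 0.    -0.947 -0.322  0.084]
 [ 1.     0.     0.    -0.   ]
 [ 0.    -0.322  0.947 -0.154]
 [ 0.     0.     0.     1.   ]]
[{"jaw": 30, "offset": [-0.007, 0.007, 0.211], "angular": [0, 0, 0.002]}]
```

View pics/w1.png

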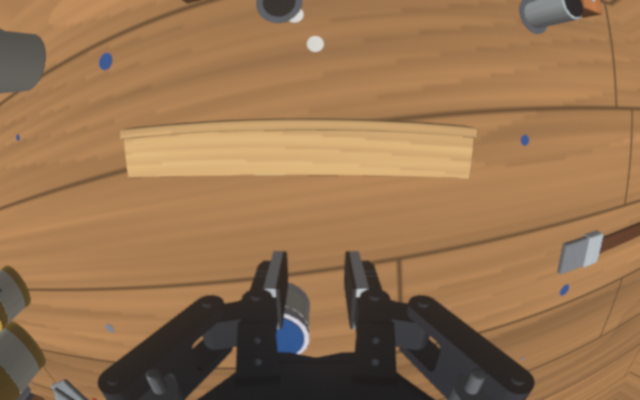

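Call:
{"fn": "servo_tool", "kwargs": {
  "motion": [
    {"jaw": 30, "offset": [0, 0.006, 0.11], "angular": [0, 0, 0]},
    {"jaw": 30, "offset": [0, 0.006, 0.19], "angular": [0, 0, 0]},
    {"jaw": 30, "offset": [0, 0.006, 0.211], "angular": [0, 0, 0]},
    {"jaw": 30, "offset": [0, 0.006, 0.211], "angular": [0, 0, 0]}
  ]
}}

```text
clock: 3.25
tcp_pos: [0.4404, 0.1246, 0.0145]
tcp_rot: [[0.987, -0.16, -0.003], [-0.16, -0.987, -0.001], [-0.003, 0.001, -1.0]]
ft_force: [-0.6, -1.0, -0.4]
finger_gap: 0.0302
```

```bash
python3 - <<'E'
from plan import *
where()
# rigid motion of bar from start to goal in rack frame
b0=inv2(rack,bar[:2][None])[0]; th0=bar[2]-rack[2]-np.pi/2
g=np.array([-.0686,.1135]); th1=np.deg2rad(16)
s=get_state(); p0=np.array(s['tcp_pos']); contact=inv2(bar,p0[None])[0]
print(b0,th0)
poses=[]
pre=contact.copy()
# advance to contact in 2 rows (y_bar=33), then 16 rows
for y in (.040,.035): 
    w=T2(bar,[[contact[0],y,0]])[0]; poses.append((w[0],w[1],.0155,bar[2]-np.pi))
N=14
for i in range(1,N+1):
    f=i/N; c=b0+(g-b0)*f; th=th0+(th1-th0)*f
    wc=T2(rack,[[*c,0]])[0]; bp=np.array([wc[0],wc[1],th+rack[2]+np.pi/2])
    w=T2(bp,[[contact[0],.033,0]])[0]; poses.append((w[0],w[1],.0155,bp[2]-np.pi))
rows(poses[:8],30)
json.dump([list(map(float,p)) for p in poses],open('push1.json','w'))
E
```

```text
t 3.25 tcp [0.4404 0.1246 0.0145] az -99.2 gap 0.0302 F [-0.6 -1.  -0.4] rack xy [[-221.    96.2]] bar xy [[-26.4  50. ]]
[-0.16904202  0.11842498] -0.08159444906483793
[{"jaw": 30, "offset": [0.025, 0.0, -0.002], "angular": [0, 0, 0.0]}, {"jaw": 30, "offset": [0.037, 0.0, -0.003], "angular": [0, 0, 0.0]}, {"jaw": 30, "offset": [0.062, 0.002, -0.003], "angular": [0, 0, -0.016]}, {"jaw": 30, "offset": [0.082, 0.003, -0.003], "angular": [0, 0, -0.033]}, {"jaw": 30, "offset": [0.102, 0.004, -0.003], "angular": [0, 0, -0.049]}, {"jaw": 30, "offset": [0.121, 0.006, -0.003], "angular": [0, 0, -0.065]}, {"jaw": 30, "offset": [0.141, 0.007, -0.003], "angular": [0, 0, -0.082]}, {"jaw": 30, "offset": [0.161, 0.008, -0.003], "angular": [0, 0, -0.098]}]
```

Call:
{"fn": "servo_tool", "kwargs": {
  "motion": [
    {"jaw": 30, "offset": [0.02, 0, 0], "angular": [0, 0, 0]},
    {"jaw": 30, "offset": [0.035, 0, 0], "angular": [0, 0, 0]},
    {"jaw": 30, "offset": [0.046, 0, 0], "angular": [0, 0, -0.002]},
    {"jaw": 30, "offset": [0.058, 0.001, 0], "angular": [0, 0, -0.013]},
    {"jaw": 30, "offset": [0.07, 0.002, 0], "angular": [0, 0, -0.023]},
    {"jaw": 30, "offset": [0.082, 0.003, 0], "angular": [0, 0, -0.033]},
    {"jaw": 30, "offset": [0.094, 0.004, 0], "angular": [0, 0, -0.043]},
    {"jaw": 30, "offset": [0.106, 0.005, 0], "angular": [0, 0, -0.053]}
  ]
}}

```text
clock: 4.05
tcp_pos: [0.4836, 0.1162, 0.0155]
tcp_rot: [[0.997, -0.076, -0.0], [-0.076, -0.997, -0.0], [-0.0, 0.0, -1.0]]
ft_force: [-0.3, 0.2, 0.4]
finger_gap: 0.03
```

```bash
python3 - <<'E'
from plan import *
from rig import *
import cv2
where()
f=grab_frame('wrist');cv2.imwrite('pics/w2.png',f['color'][:,:,::-1])
poses=json.load(open('push1.json')); rows(poses[5:],30)
E
```

```text
t 4.05 tcp [0.4836 0.1162 0.0155] az -94.4 gap 0.03 F [-0.3  0.2  0.4] rack xy [[-177.3   91.3]] bar xy [[-27.8   6. ]]
[{"jaw": 30, "offset": [0.008, 0.003, 0.001], "angular": [0, 0, -0.011]}, {"jaw": 30, "offset": [0.028, 0.006, 0.001], "angular": [0, 0, -0.028]}, {"jaw": 30, "offset": [0.048, 0.009, 0.001], "angular": [0, 0, -0.044]}, {"jaw": 30, "offset": [0.068, 0.012, 0.001], "angular": [0, 0, -0.061]}, {"jaw": 30, "offset": [0.088, 0.015, 0.001], "angular": [0, 0, -0.077]}, {"jaw": 30, "offset": [0.107, 0.018, 0.001], "angular": [0, 0, -0.093]}, {"jaw": 30, "offset": [0.127, 0.021, 0.001], "angular": [0, 0, -0.11]}, {"jaw": 30, "offset": [0.147, 0.023, 0.001], "angular": [0, 0, -0.126]}, {"jaw": 30, "offset": [0.167, 0.026, 0.001], "angular": [0, 0, -0.143]}, {"jaw": 30, "offset": [0.188, 0.029, 0.001], "angular": [0, 0, -0.159]}, {"jaw": 30, "offset": [0.208, 0.031, 0.001], "angular": [0, 0, -0.175]}]
```

View pics/w2.png

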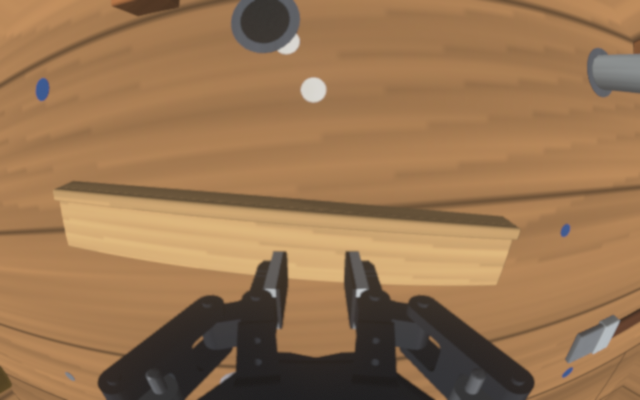

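```bash
cat >> plan.py <<'E'
from scipy.optimize import least_squares
def wcam():
    from rig import grab_frame
    s=get_state(); f=grab_frame('wrist'); T=np.eye(4); T[:3,:3]=s['tcp_rot']; T[:3,3]=s['tcp_pos']
    return f,T@np.array(f['T_tool_cam'])
def wproj(K,W,X):
    X=np.atleast_2d(X); c=(X-W[:3,3])@W[:3,:3]; r=np.hypot(c[:,0],c[:,1]); th=np.arctan2(r,c[:,2])
    return np.c_[K[0,2]+K[0,0]*th*c[:,0]/r, K[1,2]+K[1,1]*th*c[:,1]/r]
BM={'nl':(.15,.022,.018),'nr':(-.15,.022,.018),'fl':(.15,-.022,.023),'fr':(-.15,-.022,.023)}
def fitbar(K,W,picks,guess,M=BM):
    X=np.array([M[k] for k in picks]); U=np.array([picks[k] for k in picks],float)
    r=least_squares(lambda p:(wproj(K,W,T2(p,X))-U).ravel(),guess,loss='soft_l1')
    print('bar fit',r.x.round(4),'res',r.fun.reshape(-1,2).round(1).tolist()); 
    print('in rack mm',(inv2(rack,r.x[None,:2])*1e3).round(1),'theta deg',np.rad2deg(r.x[2]-rack[2]).round(2)-90)
    return r.x
E
python3 - <<'E'
from plan import *
f,W=wcam(); K=np.array(f['K'])
b=fitbar(K,W,{'nl':(69,245),'nr':(497,285),'fl':(53,191),'fr':(519,229)},bar)
print('tcp in bar',inv2(b,np.array(get_state()['tcp_pos'])[None])*1e3)
# stake top check
print(wproj(K,W,T2(rack,[(-.0465,-.120,.06),(-.0465,.120,0)])))
E
```

```text
bar fit [0.4952 0.1412 1.4106] res [[-0.4, 2.1], [-0.6, 0.6], [-0.3, -0.7], [1.8, -0.4]]
in rack mm [[-167.7  117.2]] theta deg -4.6200000000000045
tcp in bar [[-26.45449961   6.81495402]]
[[661.86474796  76.14331057]
 [263.84783685  22.36716462]]
```

```bash
python3 - <<'E'
from plan import *
from rig import *
import cv2
f,W=wcam(); K=np.array(f['K']); Tc=np.array(f['T_tool_cam'])
for z in (-.01,0,.011):
  for x in (-.011,0,.011): print(z,x,wproj(K,Tc,np.array([[x,.015,z]])).round(0))
for c,r in (('scene',(150,240,290,430)),('top',(170,250,220,350))):
    g=grab_frame(c)['color'][r[0]:r[1],r[2]:r[3],::-1]; cv2.imwrite(f'pics/{c}2.png',cv2.resize(g,(0,0),fx=5,fy=5,interpolation=cv2.INTER_CUBIC))
E
```

```text
-0.01 -0.011 [[343. 282.]]
-0.01 0 [[344. 265.]]
-0.01 0.011 [[345. 247.]]
0 -0.011 [[342. 273.]]
0 0 [[342. 256.]]
0 0.011 [[343. 239.]]
0.011 -0.011 [[340. 263.]]
0.011 0 [[341. 247.]]
0.011 0.011 [[341. 231.]]
```

View pics/scene2.png

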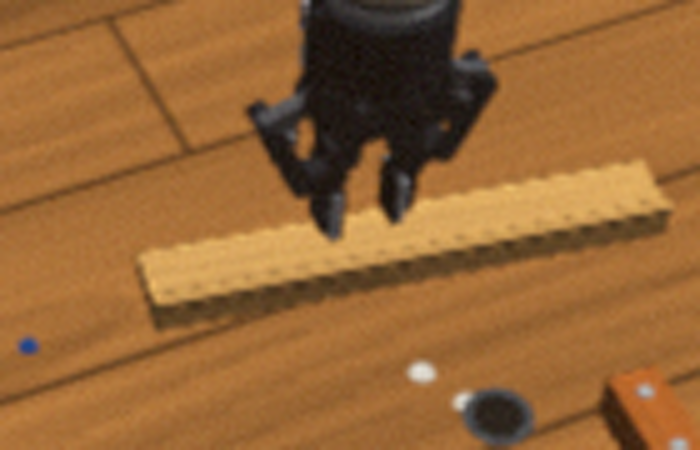

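Call:
{"fn": "servo_tool", "kwargs": {
  "motion": [
    {"jaw": 30, "offset": [0, 0, -0.08], "angular": [0, 0, 0]},
    {"jaw": 30, "offset": [0, 0, -0.15], "angular": [0, 0, 0.05]},
    {"jaw": 0, "offset": [-0.1, 0, -0.15], "angular": [0, 0, 0.05]},
    {"jaw": 0, "offset": [-0.14, 0, -0.15], "angular": [0, 0, 0.05]},
    {"jaw": 0, "offset": [-0.14, 0, -0.15], "angular": [0, 0, 0.05]},
    {"jaw": 0, "offset": [-0.14, 0, -0.15], "angular": [0, 0, 0.05]},
    {"jaw": 0, "offset": [-0.14, 0, -0.15], "angular": [0, 0, 0.05]}
  ]
}}

```text
clock: 5.0
tcp_pos: [0.4289, 0.1207, 0.0759]
tcp_rot: [[0.988, -0.155, 0.002], [-0.155, -0.988, 0.0], [0.002, -0.001, -1.0]]
ft_force: [0.7, 0.0, 0.2]
finger_gap: -0.0
```

```bash
python3 - <<'E'
from plan import *
from rig import *
import cv2
where()
f,W=wcam();cv2.imwrite('pics/w3.png',f['color'][:,:,::-1])
K=np.array(f['K']); Tc=np.array(f['T_tool_cam'])
for z in (-.01,0,.011,.02):
  for x in (-.011,0,.011): print(z,x,wproj(K,Tc,np.array([[x,.0,z]])).round(0))
g=grab_frame('scene')['color'][130:230,290:430,::-1]; cv2.imwrite('pics/scene3.png',cv2.resize(g,(0,0),fx=5,fy=5,interpolation=cv2.INTER_CUBIC))
E
```

```text
t 5.0 tcp [0.4289 0.1207 0.0759] az -98.9 gap -0.0 F [0.7 0.  0.2] rack xy [[-232.2   91.5]] bar xy [[-32.   60.7]]
-0.01 -0.011 [[316. 282.]]
-0.01 0 [[316. 265.]]
-0.01 0.011 [[316. 247.]]
0 -0.011 [[316. 273.]]
0 0 [[316. 256.]]
0 0.011 [[316. 239.]]
0.011 -0.011 [[316. 264.]]
0.011 0 [[316. 248.]]
0.011 0.011 [[316. 231.]]
0.02 -0.011 [[316. 257.]]
0.02 0 [[316. 241.]]
0.02 0.011 [[316. 225.]]
```

View pics/w3.png

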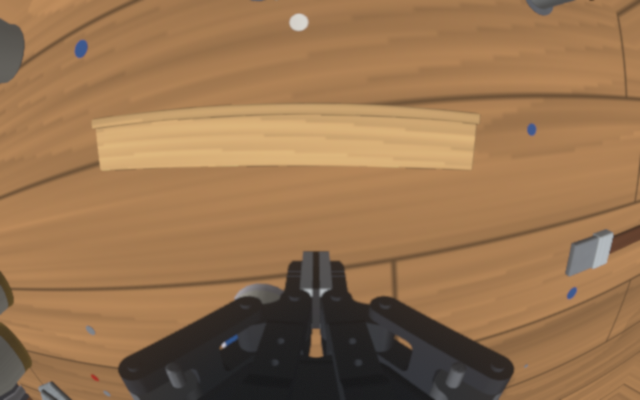

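View pics/scene3.png

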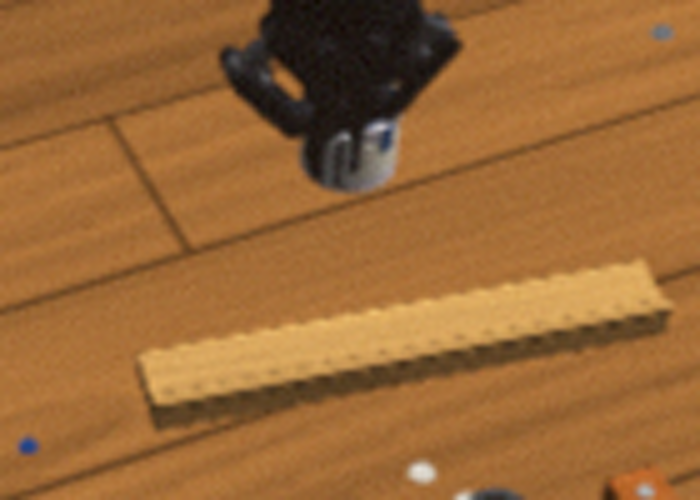

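Call:
{"fn": "servo_tool", "kwargs": {
  "motion": [
    {"jaw": 0, "offset": [0.02, 0, 0.08], "angular": [0, 0, 0]},
    {"jaw": 0, "offset": [0.02, 0, 0.13], "angular": [0, 0, 0]},
    {"jaw": 0, "offset": [0.02, 0, 0.14], "angular": [0, 0, 0]},
    {"jaw": 0, "offset": [0.02, 0, 0.14], "angular": [0, 0, 0]}
  ]
}}

```text
clock: 5.5
tcp_pos: [0.4349, 0.1192, 0.0188]
tcp_rot: [[0.988, -0.155, -0.002], [-0.155, -0.988, -0.0], [-0.002, 0.001, -1.0]]
ft_force: [0.1, 0.3, -0.2]
finger_gap: 0.0001
```

```bash
python3 - <<'E'
from plan import *
from rig import *
import cv2
where()
s=get_state();R=np.array(s['tcp_rot']);p=np.array(s['tcp_pos'])
F=grab_frame('scene'); g=F['color'].copy()
for z in (0,.011): 
    for x in (-.011,.011): print(z,x,proj(F,[p+R@[x,0,z]]).round(1))
g=g[140:220,320:420,::-1]; cv2.imwrite('pics/scene4.png',cv2.resize(g,(0,0),fx=7,fy=7,interpolation=cv2.INTER_CUBIC))
f,W=wcam();cv2.imwrite('pics/w4.png',f['color'][:,:,::-1])
E
```

```text
t 5.5 tcp [0.4349 0.1192 0.0188] az -98.9 gap 0.0001 F [ 0.1  0.3 -0.2] rack xy [[-226.1   90.4]] bar xy [[-32.6  54.5]]
0 -0.011 [[352.8 181.4]]
0 0.011 [[355.1 186.8]]
0.011 -0.011 [[352.6 184. ]]
0.011 0.011 [[354.9 189.4]]
```

View pics/scene4.png

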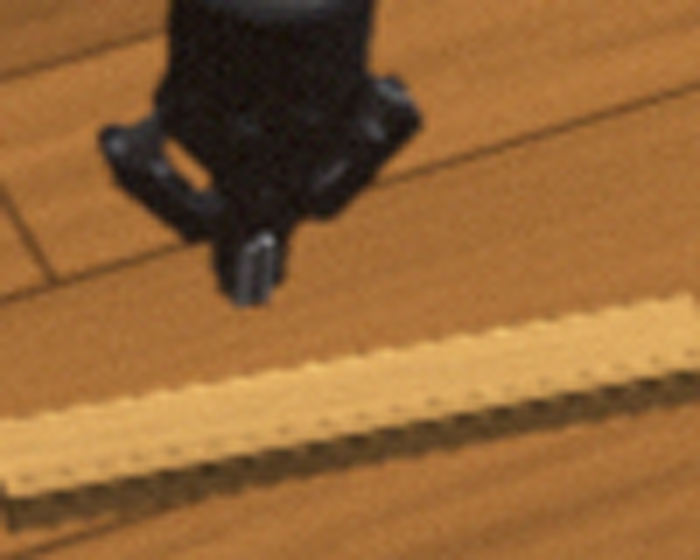

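View pics/w4.png

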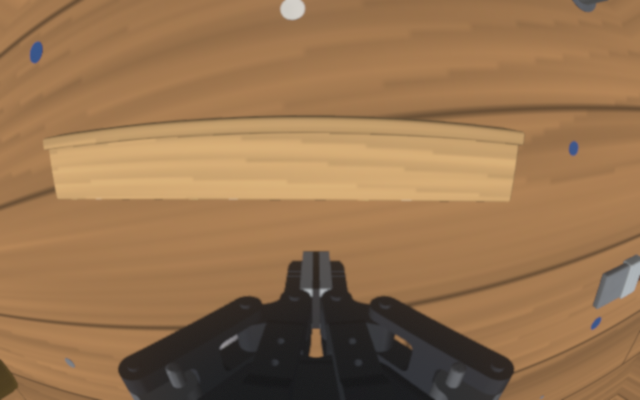

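Call:
{"fn": "servo_tool", "kwargs": {
  "motion": [
    {"jaw": 0, "offset": [0, 0, 0.008], "angular": [0, 0, 0]},
    {"jaw": 0, "offset": [0, 0, 0.015], "angular": [0, 0, 0]},
    {"jaw": 0, "offset": [0, 0, 0.015], "angular": [0, 0, 0]}
  ]
}}

```text
clock: 5.9
tcp_pos: [0.4354, 0.1194, 0.0137]
tcp_rot: [[0.988, -0.155, 0.0], [-0.155, -0.988, 0.0], [0.0, -0.0, -1.0]]
ft_force: [-0.2, -0.3, -0.6]
finger_gap: 0.0
```

```bash
python3 - <<'E'
from plan import *
from rig import *
import cv2
where()
s=get_state();R=np.array(s['tcp_rot']);p=np.array(s['tcp_pos'])
F=grab_frame('scene'); g=F['color'].copy()
for z in (-.012,0,.011): 
    for x in (-.011,.011): print(z,x,proj(F,[p+R@[x,0,z]]).round(1))
g=g[160:200,330:380,::-1]; cv2.imwrite('pics/scene5.png',cv2.resize(g,(0,0),fx=14,fy=14,interpolation=cv2.INTER_NEAREST))
f,W=wcam();cv2.imwrite('pics/w5.png',cv2.resize(f['color'][180:310,260:370,::-1],(0,0),fx=4,fy=4))
E
```

```text
t 5.9 tcp [0.4354 0.1194 0.0137] az -98.9 gap 0.0 F [-0.2 -0.3 -0.6] rack xy [[-225.6   90.6]] bar xy [[-32.3  54.1]]
-0.012 -0.011 [[353.1 179.8]]
-0.012 0.011 [[355.4 185.2]]
0 -0.011 [[352.9 182.7]]
0 0.011 [[355.2 188.1]]
0.011 -0.011 [[352.7 185.3]]
0.011 0.011 [[354.9 190.7]]
```

View pics/scene5.png

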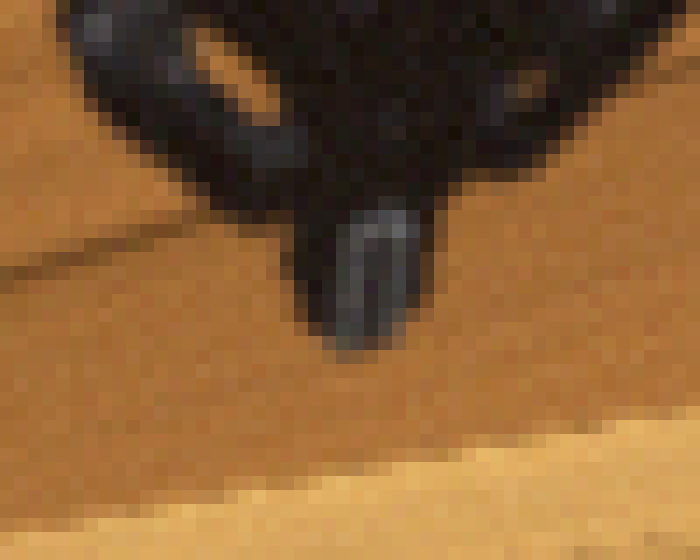

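View pics/w5.png

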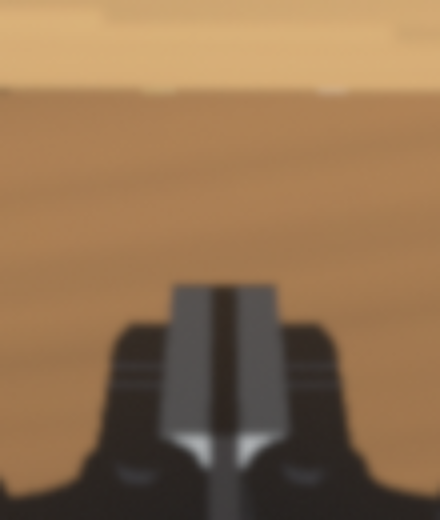

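Call:
{"fn": "servo_tool", "kwargs": {
  "motion": [
    {"jaw": 0, "offset": [0, 0, 0.003], "angular": [0, 0, 0]},
    {"jaw": 0, "offset": [0, 0, 0.006], "angular": [0, 0, 0]},
    {"jaw": 0, "offset": [0, 0, 0.006], "angular": [0, 0, 0]}
  ]
}}

```text
clock: 6.3
tcp_pos: [0.4352, 0.1194, 0.011]
tcp_rot: [[0.988, -0.155, -0.0], [-0.155, -0.988, -0.0], [-0.0, 0.0, -1.0]]
ft_force: [-0.5, 0.0, -0.2]
finger_gap: 0.0001
```

Call:
{"fn": "servo_tool", "kwargs": {
  "motion": [
    {"jaw": 0, "offset": [0, 0, 0.003], "angular": [0, 0, 0]},
    {"jaw": 0, "offset": [0, 0, 0.006], "angular": [0, 0, 0]},
    {"jaw": 0, "offset": [0, 0, 0.006], "angular": [0, 0, 0]}
  ]
}}

```text
clock: 6.6
tcp_pos: [0.4352, 0.1193, 0.0086]
tcp_rot: [[0.988, -0.155, -0.001], [-0.155, -0.988, -0.0], [-0.0, 0.0, -1.0]]
ft_force: [0.2, -0.0, 0.4]
finger_gap: 0.0002
```

Call:
{"fn": "servo_tool", "kwargs": {
  "motion": [
    {"jaw": 0, "offset": [0, 0, 0.003], "angular": [0, 0, 0]},
    {"jaw": 0, "offset": [0, 0, 0.006], "angular": [0, 0, 0]},
    {"jaw": 0, "offset": [0, 0, 0.006], "angular": [0, 0, 0]}
  ]
}}

```text
clock: 6.9
tcp_pos: [0.4353, 0.1194, 0.0062]
tcp_rot: [[0.988, -0.155, -0.0], [-0.155, -0.988, -0.0], [-0.0, 0.0, -1.0]]
ft_force: [0.1, -0.2, 0.5]
finger_gap: -0.0003
```

Call:
{"fn": "servo_tool", "kwargs": {
  "motion": [
    {"jaw": 0, "offset": [0, 0, 0.003], "angular": [0, 0, 0]},
    {"jaw": 0, "offset": [0, 0, 0.006], "angular": [0, 0, 0]},
    {"jaw": 0, "offset": [0, 0, 0.006], "angular": [0, 0, 0]}
  ]
}}

```text
clock: 7.2
tcp_pos: [0.4352, 0.1194, 0.0038]
tcp_rot: [[0.988, -0.155, -0.0], [-0.155, -0.988, -0.0], [-0.0, 0.0, -1.0]]
ft_force: [0.8, 0.2, 0.9]
finger_gap: 0.0002
```

```bash
python3 - <<'E'
from plan import *
from rig import *
import cv2
where()
s=get_state();R=np.array(s['tcp_rot']);p=np.array(s['tcp_pos'])
F=grab_frame('scene'); g=F['color'].copy()
for z in (-.012,0): 
    for x in (-.011,.011): print(z,x,proj(F,[p+R@[x,0,z]]).round(1))
g=g[160:200,330:380,::-1]; cv2.imwrite('pics/scene6.png',cv2.resize(g,(0,0),fx=14,fy=14,interpolation=cv2.INTER_NEAREST))
E
```

```text
t 7.2 tcp [0.4352 0.1194 0.0038] az -98.9 gap 0.0002 F [0.8 0.2 0.9] rack xy [[-225.8   90.6]] bar xy [[-32.4  54.3]]
-0.012 -0.011 [[352.9 182.2]]
-0.012 0.011 [[355.2 187.6]]
0 -0.011 [[352.6 185. ]]
0 0.011 [[354.9 190.4]]
```

View pics/scene6.png

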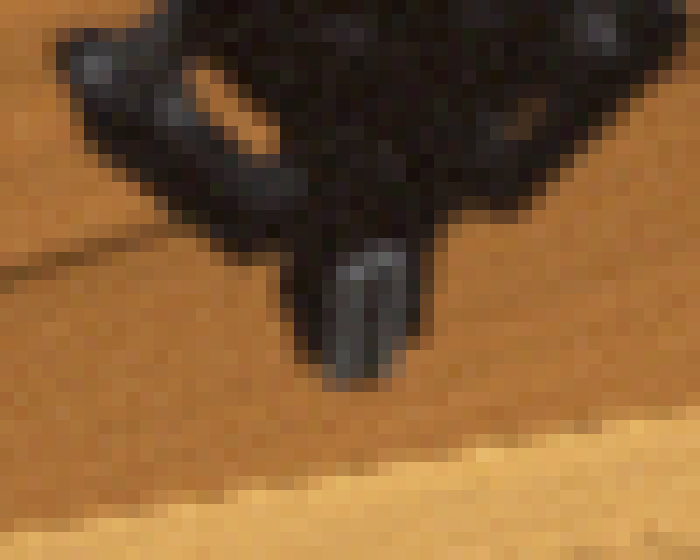

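Call:
{"fn": "servo_tool", "kwargs": {
  "motion": [
    {"jaw": 0, "offset": [0, 0, 0.003], "angular": [0, 0, 0]},
    {"jaw": 0, "offset": [0, 0, 0.006], "angular": [0, 0, 0]},
    {"jaw": 0, "offset": [0, 0, 0.009], "angular": [0, 0, 0]},
    {"jaw": 0, "offset": [0, 0, 0.009], "angular": [0, 0, 0]}
  ]
}}

```text
clock: 7.65
tcp_pos: [0.4352, 0.1193, 0.0002]
tcp_rot: [[0.988, -0.155, -0.0], [-0.155, -0.988, -0.0], [-0.0, 0.0, -1.0]]
ft_force: [-0.2, -0.8, -0.3]
finger_gap: -0.0001
```

Call:
{"fn": "servo_tool", "kwargs": {
  "motion": [
    {"jaw": 0, "offset": [0, 0, 0.003], "angular": [0, 0, 0]},
    {"jaw": 0, "offset": [0, 0, 0.006], "angular": [0, 0, 0]},
    {"jaw": 0, "offset": [0, 0, 0.009], "angular": [0, 0, 0]},
    {"jaw": 0, "offset": [0, 0, 0.009], "angular": [0, 0, 0]}
  ]
}}

```text
clock: 8.05
tcp_pos: [0.4352, 0.1194, -0.0034]
tcp_rot: [[0.988, -0.155, -0.0], [-0.155, -0.988, -0.0], [-0.0, 0.0, -1.0]]
ft_force: [0.2, -0.9, -0.3]
finger_gap: -0.0002
```

```bash
python3 - <<'E'
from plan import *
from rig import *
import cv2
where()
f,W=wcam();cv2.imwrite('pics/w6.png',f['color'][:,:,::-1])
E
```

```text
t 8.05 tcp [ 0.4352  0.1194 -0.0034] az -98.9 gap -0.0002 F [ 0.2 -0.9 -0.3] rack xy [[-225.8   90.6]] bar xy [[-32.4  54.3]]
```

View pics/w6.png

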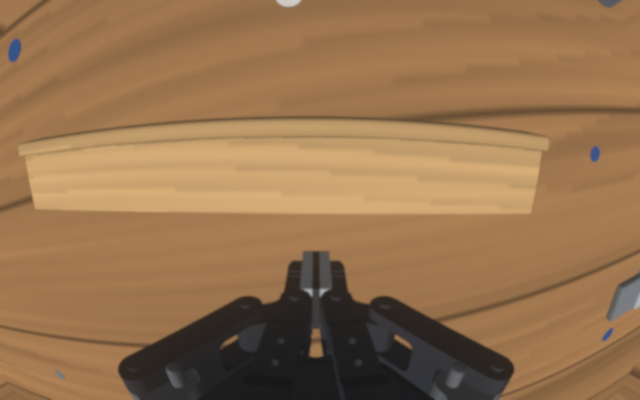

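```bash
python3 - <<'E'
from plan import *
bar=np.array([.4948,.1420,1.4102]); P['bar']=bar.tolist(); json.dump(P,open('pose.json','w'))
b0=inv2(rack,bar[:2][None])[0]; th0=bar[2]-rack[2]-np.pi/2
g=np.array([-.0686,.1135]); th1=np.deg2rad(16); poses=[]
for y in (.050,.043,.037,.033): 
    w=T2(bar,[[-.022,y,0]])[0]; poses.append((w[0],w[1],-.0034,bar[2]-np.pi))
N=16
for i in range(1,N+1):
    f=i/N; c=b0+(g-b0)*f; th=th0+(th1-th0)*f
    wc=T2(rack,[[*c,0]])[0]; bp=np.array([wc[0],wc[1],th+rack[2]+np.pi/2])
    w=T2(bp,[[-.022,.033,0]])[0]; poses.append((w[0],w[1],-.0034,bp[2]-np.pi))
rows(poses[:8],0)
json.dump([list(map(float,p)) for p in poses],open('push1.json','w'))
E
```

```text
[{"jaw": 0, "offset": [0.013, -0.025, 0.0], "angular": [0, 0, 0.003]}, {"jaw": 0, "offset": [0.03, -0.024, 0.0], "angular": [0, 0, 0.003]}, {"jaw": 0, "offset": [0.045, -0.024, 0.0], "angular": [0, 0, 0.003]}, {"jaw": 0, "offset": [0.055, -0.024, 0.0], "angular": [0, 0, 0.003]}, {"jaw": 0, "offset": [0.072, -0.023, 0.0], "angular": [0, 0, -0.011]}, {"jaw": 0, "offset": [0.089, -0.022, 0.0], "angular": [0, 0, -0.026]}, {"jaw": 0, "offset": [0.106, -0.02, 0.0], "angular": [0, 0, -0.04]}, {"jaw": 0, "offset": [0.123, -0.019, 0.0], "angular": [0, 0, -0.054]}]
```

Call:
{"fn": "servo_tool", "kwargs": {
  "motion": [
    {"jaw": 0, "offset": [0.013, -0.025, 0], "angular": [0, 0, 0]},
    {"jaw": 0, "offset": [0.03, -0.025, 0], "angular": [0, 0, 0]},
    {"jaw": 0, "offset": [0.045, -0.024, 0], "angular": [0, 0, 0]},
    {"jaw": 0, "offset": [0.055, -0.024, 0], "angular": [0, 0, 0]},
    {"jaw": 0, "offset": [0.07, -0.023, 0], "angular": [0, 0, -0.01]},
    {"jaw": 0, "offset": [0.085, -0.022, 0], "angular": [0, 0, -0.023]},
    {"jaw": 0, "offset": [0.1, -0.021, 0], "angular": [0, 0, -0.035]},
    {"jaw": 0, "offset": [0.115, -0.02, 0], "angular": [0, 0, -0.048]}
  ]
}}

```text
clock: 8.9
tcp_pos: [0.4827, 0.1199, -0.0034]
tcp_rot: [[0.997, -0.079, 0.0], [-0.079, -0.997, -0.0], [0.0, 0.0, -1.0]]
ft_force: [-1.4, -0.5, -1.1]
finger_gap: 0.0001
```

```bash
python3 - <<'E'
from plan import *
from rig import *
import cv2
where()
f,W=wcam();cv2.imwrite('pics/w7.png',f['color'][:,:,::-1])
poses=json.load(open('push1.json')); rows(poses[7:],0)
E
```

```text
t 8.9 tcp [ 0.4827  0.1199 -0.0034] az -94.5 gap 0.0001 F [-1.4 -0.5 -1.1] rack xy [[-178.5   94.9]] bar xy [[-23.8   8.4]]
[{"jaw": 0, "offset": [0.002, 0.001, 0.001], "angular": [0, 0, -0.005]}, {"jaw": 0, "offset": [0.019, 0.004, 0.001], "angular": [0, 0, -0.019]}, {"jaw": 0, "offset": [0.036, 0.006, 0.001], "angular": [0, 0, -0.034]}, {"jaw": 0, "offset": [0.053, 0.009, 0.001], "angular": [0, 0, -0.048]}, {"jaw": 0, "offset": [0.07, 0.011, 0.001], "angular": [0, 0, -0.062]}, {"jaw": 0, "offset": [0.087, 0.013, 0.001], "angular": [0, 0, -0.077]}, {"jaw": 0, "offset": [0.104, 0.016, 0.001], "angular": [0, 0, -0.091]}, {"jaw": 0, "offset": [0.121, 0.018, 0.001], "angular": [0, 0, -0.105]}, {"jaw": 0, "offset": [0.138, 0.02, 0.001], "angular": [0, 0, -0.12]}, {"jaw": 0, "offset": [0.155, 0.023, 0.001], "angular": [0, 0, -0.134]}, {"jaw": 0, "offset": [0.172, 0.025, 0.001], "angular": [0, 0, -0.149]}, {"jaw": 0, "offset": [0.189, 0.027, 0.001], "angular": [0, 0, -0.163]}, {"jaw": 0, "offset": [0.207, 0.029, 0.001], "angular": [0, 0, -0.177]}]
```

View pics/w7.png

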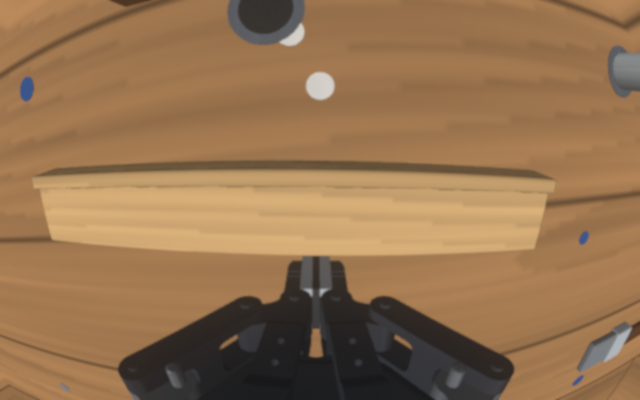

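Call:
{"fn": "servo_tool", "kwargs": {
  "motion": [
    {"jaw": 0, "offset": [0.017, 0.003, 0], "angular": [0, 0, -0.015]},
    {"jaw": 0, "offset": [0.034, 0.006, 0], "angular": [0, 0, -0.03]},
    {"jaw": 0, "offset": [0.051, 0.008, 0], "angular": [0, 0, -0.045]},
    {"jaw": 0, "offset": [0.068, 0.011, 0], "angular": [0, 0, -0.06]},
    {"jaw": 0, "offset": [0.085, 0.013, 0], "angular": [0, 0, -0.075]},
    {"jaw": 0, "offset": [0.102, 0.016, 0], "angular": [0, 0, -0.09]},
    {"jaw": 0, "offset": [0.12, 0.018, 0], "angular": [0, 0, -0.105]},
    {"jaw": 0, "offset": [0.136, 0.02, 0], "angular": [0, 0, -0.12]}
  ]
}}

```text
clock: 9.75
tcp_pos: [0.5364, 0.1077, -0.0032]
tcp_rot: [[0.994, 0.11, 0.0], [0.11, -0.994, 0.0], [0.0, 0.0, -1.0]]
ft_force: [-1.7, 0.6, -0.6]
finger_gap: -0.0
```

```bash
python3 - <<'E'
from plan import *
from rig import *
import cv2
where()
f,W=wcam();cv2.imwrite('pics/w8.png',f['color'][:,:,::-1])
poses=json.load(open('push1.json')); rows(poses[15:],0)
E
```

```text
t 9.75 tcp [ 0.5364  0.1077 -0.0032] az -83.7 gap -0.0 F [-1.7  0.6 -0.6] rack xy [[-124.   87.]] bar xy [[-27.2 -46.6]]
[{"jaw": 0, "offset": [0.001, 0.001, 0.001], "angular": [0, 0, 0.0]}, {"jaw": 0, "offset": [0.018, 0.006, 0.001], "angular": [0, 0, -0.014]}, {"jaw": 0, "offset": [0.034, 0.012, 0.001], "angular": [0, 0, -0.028]}, {"jaw": 0, "offset": [0.051, 0.017, 0.001], "angular": [0, 0, -0.043]}, {"jaw": 0, "offset": [0.067, 0.022, 0.001], "angular": [0, 0, -0.057]}]
```

View pics/w8.png

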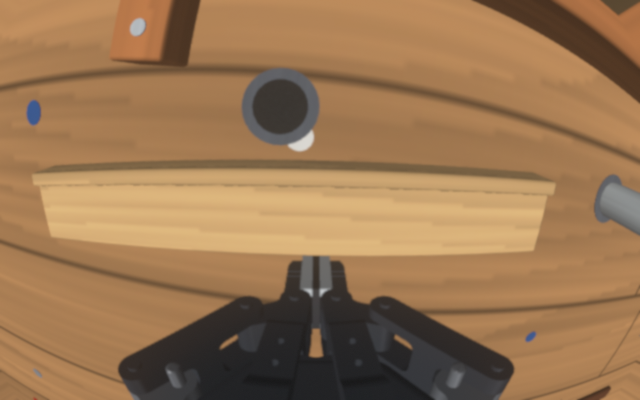

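Call:
{"fn": "servo_tool", "kwargs": {
  "motion": [
    {"jaw": 0, "offset": [0.018, 0.006, 0], "angular": [0, 0, -0.015]},
    {"jaw": 0, "offset": [0.034, 0.011, 0], "angular": [0, 0, -0.03]},
    {"jaw": 0, "offset": [0.051, 0.016, 0], "angular": [0, 0, -0.045]},
    {"jaw": 0, "offset": [0.067, 0.021, 0], "angular": [0, 0, -0.065]},
    {"jaw": 0, "offset": [0.067, 0.021, 0], "angular": [0, 0, -0.065]}
  ]
}}

```text
clock: 10.3
tcp_pos: [0.5653, 0.1022, -0.0028]
tcp_rot: [[0.978, 0.209, 0.003], [0.209, -0.978, 0.0], [0.003, 0.0, -1.0]]
ft_force: [1.3, -0.1, 0.2]
finger_gap: 0.0
```

```bash
python3 - <<'E'
from plan import *
from rig import *
import cv2
where()
f,W=wcam();cv2.imwrite('pics/w9.png',f['color'][:,:,::-1])
E
```

```text
t 10.3 tcp [ 0.5653  0.1022 -0.0028] az -77.9 gap 0.0 F [ 1.3 -0.1  0.2] rack xy [[-94.7  83.8]] bar xy [[-28.1 -76. ]]
```

View pics/w9.png

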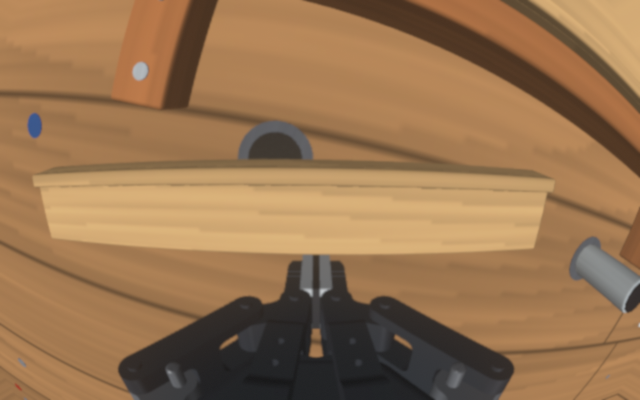

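```bash
python3 - <<'E'
from plan import *
f,W=wcam(); K=np.array(f['K'])
b=fitbar(K,W,{'nl':(52,237),'nr':(535,248),'fl':(34,178),'fr':(554,182)},[.57,.11,1.78])
print('tcp in bar',inv2(b,np.array(get_state()['tcp_pos'])[None])*1e3)
print('plug, stake top, lblock inner corner, rblock inner corner, fence0', wproj(K,W,T2(rack,[(-.0465,.12,0),(-.0465,-.120,.06),(-.033,.17,.03),(-.033,.2,.03),(-.0465,-.12,0)])).round(0).tolist())
P['bar']=b.tolist(); json.dump(P,open('pose.json','w'))
print((inv2(rack,T2(b,list(BM.values())))*1e3).round(1).tolist())
# axis continued: far right corner when its y=-140, min dist to stake
th=b[2]-rack[2]; c=inv2(rack,b[None,:2])[0]; d=np.array([np.cos(th),np.sin(th)])
for s in (0,.05,.1,.12,.15):
    q=np.array([c[0]-s*d[0],c[1]-s*d[1],th]); fr=T2(q,[BM['fr']])[0]; st=inv2(q,np.array([[-.0465,-.12]]))[0]
    print(s,'fr',(fr*1e3).round(1),'stake gap from near edge',((st[1]-.022-.0135)*1e3).round(1),'stake xbar',(st[0]*1e3).round(0))
E
```

```text
bar fit [0.593  0.1289 1.7677] res [[0.6, 3.6], [-1.0, 2.4], [-1.7, -1.3], [2.4, -1.4]]
in rack mm [[-69.3 112.6]] theta deg 15.840000000000003
tcp in bar [[-20.43435055  33.4998257 ]]
plug, stake top, lblock inner corner, rblock inner corner, fence0 [[274.0, 157.0], [636.0, 297.0], [161.0, 109.0], [108.0, 98.0], [585.0, 257.0]]
[[-131.4, 250.9], [-49.5, -37.7], [-89.0, 262.9], [-7.2, -25.7]]
0 fr [ -7.2 -25.7  23. ] stake gap from near edge 6.1 stake xbar -230.0
0.05 fr [  6.5 -73.8  23. ] stake gap from near edge 6.1 stake xbar -180.0
0.1 fr [  20.1 -121.9   23. ] stake gap from near edge 6.1 stake xbar -130.0
0.12 fr [  25.6 -141.1   23. ] stake gap from near edge 6.1 stake xbar -110.0
0.15 fr [  33.8 -170.    23. ] stake gap from near edge 6.1 stake xbar -80.0
```

```bash
python3 - <<'E'
from plan import *
s=get_state(); print(np.round(s['q'],2))
a=bar[2]-np.pi/2-np.pi
w=T2(bar,[[.179,0,0]])[0]; w2=T2(bar,[[.13,.12,0]])[0]
print(w)
rows([(w2[0],w2[1],.075,a),(w[0],w[1],.075,a)],16)
E
```

```text
[ 0.1   0.51  1.87 -0.    0.75  1.46]
[0.55797997 0.30444579 0.        ]
[{"jaw": 16, "offset": [-0.211, -0.379, -0.195], "angular": [0, 0, 1.008]}, {"jaw": 16, "offset": [0.091, -0.497, -0.195], "angular": [0, 0, 1.008]}]
```

```bash
python3 - <<'E'
from plan import *
a=bar[2]-np.pi
P=[T2(bar,[[x,y,0]])[0] for x,y in((-.015,.05),(.1,.06),(.19,0.0))]
rows([(P[0][0],P[0][1],.0,a),(P[1][0],P[1][1],.055,a),(P[2][0],P[2][1],.055,a),(P[2][0],P[2][1],-.0034,a)],0)
E
```

```text
[{"jaw": 0, "offset": [-0.041, -0.014, -0.008], "angular": [0, 0, 0.008]}, {"jaw": 0, "offset": [-0.062, -0.302, -0.145], "angular": [0, 0, 0.008]}, {"jaw": 0, "offset": [0.091, -0.525, -0.145], "angular": [0, 0, 0.008]}, {"jaw": 0, "offset": [0.091, -0.525, 0.001], "angular": [0, 0, 0.008]}]
```

Call:
{"fn": "servo_tool", "kwargs": {
  "motion": [
    {"jaw": 0, "offset": [-0.04, -0.01, 0], "angular": [0, 0, 0]},
    {"jaw": 0, "offset": [-0.06, -0.05, -0.09], "angular": [0, 0, 0.008]},
    {"jaw": 0, "offset": [-0.06, -0.14, -0.145], "angular": [0, 0, 0.008]},
    {"jaw": 0, "offset": [-0.06, -0.26, -0.145], "angular": [0, 0, 0.008]},
    {"jaw": 0, "offset": [0, -0.36, -0.145], "angular": [0, 0, 0.008]},
    {"jaw": 0, "offset": [0.05, -0.46, -0.145], "angular": [0, 0, 0.008]},
    {"jaw": 0, "offset": [0.091, -0.525, -0.145], "angular": [0, 0, 0.008]},
    {"jaw": 0, "offset": [0.091, -0.525, -0.145], "angular": [0, 0, 0.008]}
  ]
}}

```text
clock: 11.2
tcp_pos: [0.5569, 0.3199, 0.0559]
tcp_rot: [[0.98, 0.2, 0.005], [0.2, -0.98, 0.003], [0.005, -0.002, -1.0]]
ft_force: [0.2, -0.1, -0.0]
finger_gap: -0.0001
```

```bash
python3 - <<'E'
from plan import *
from rig import *
import cv2
where()
f,W=wcam();cv2.imwrite('pics/w10.png',f['color'][:,:,::-1])
K=np.array(f['K']); print(wproj(K,W,T2(bar,list(BM.values()))).round(0).tolist())
w=T2(bar,[[.19,0,0]])[0]; rows([(w[0],w[1],-.0034,bar[2]-np.pi)],0)
E
```

```text
t 11.2 tcp [0.5569 0.3199 0.0559] az -78.5 gap -0.0001 F [ 0.2 -0.1 -0. ] rack xy [[-120.4  300.2]] bar xy [[194.4  -2. ]]
[[377.0, 261.0], [627.0, 242.0], [384.0, 205.0], [641.0, 206.0]]
[{"jaw": 0, "offset": [-0.001, 0.006, 0.146], "angular": [0, 0, 0.002]}]
```

View pics/w10.png

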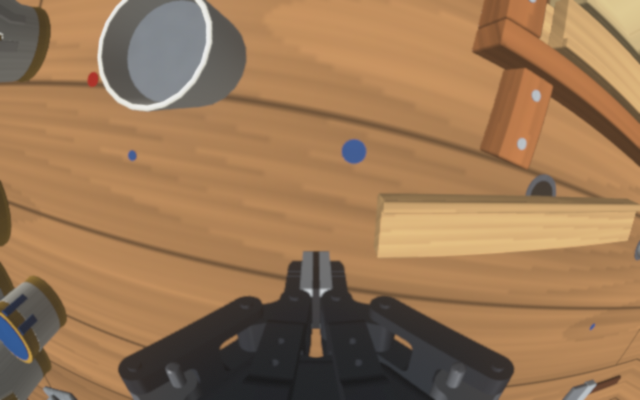

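Call:
{"fn": "servo_tool", "kwargs": {
  "motion": [
    {"jaw": 0, "offset": [0, 0.006, 0.1], "angular": [0, 0, 0]},
    {"jaw": 0, "offset": [0, 0.006, 0.14], "angular": [0, 0, 0]},
    {"jaw": 0, "offset": [0, 0.006, 0.147], "angular": [0, 0, 0]},
    {"jaw": 0, "offset": [0, 0.006, 0.147], "angular": [0, 0, 0]}
  ]
}}

```text
clock: 11.65
tcp_pos: [0.5545, 0.3117, -0.0048]
tcp_rot: [[0.981, 0.195, -0.002], [0.195, -0.981, -0.001], [-0.003, 0.001, -1.0]]
ft_force: [-0.5, -0.0, -0.1]
finger_gap: 0.0002
```

```bash
cat > overlay.py <<'E'
from plan import *
import cv2
def shot(name,bp=None,extra=True):
    f,W=wcam(); K=np.array(f['K']); g=np.ascontiguousarray(f['color'][:,:,::-1])
    cv2.imwrite(f'pics/{name}.png',g)
    return f,W,K
def scenetop(name,box,f=4):
    from rig import grab_frame
    for c in box:
        y0,y1,x0,x1=box[c]; g=grab_frame(c)['color'][y0:y1,x0:x1,::-1]
        cv2.imwrite(f'pics/{name}_{c}.png',cv2.resize(g,(0,0),fx=f,fy=f,interpolation=cv2.INTER_NEAREST))
E
python3 - <<'E'
from overlay import *
where()
f,W,K=shot('w11'); print(wproj(K,W,T2(bar,list(BM.values()))).round(0).tolist())
print(wproj(K,W,T2(rack,[(-.0465,.12,0),(-.033,.17,.03),(-.033,.2,.03)])).round(0).tolist())
scenetop('a',{'top':(130,230,220,360),'scene':(170,290,280,440)},5)
E
```

```text
t 11.65 tcp [ 0.5545  0.3117 -0.0048] az -78.7 gap 0.0002 F [-0.5 -0.  -0.1] rack xy [[-122.1  291.8]] bar xy [[186.8   2. ]]
[[384.0, 308.0], [663.0, 262.0], [395.0, 238.0], [680.0, 221.0]]
[[581.0, 213.0], [580.0, 187.0], [547.0, 170.0]]
```

View pics/w11.png

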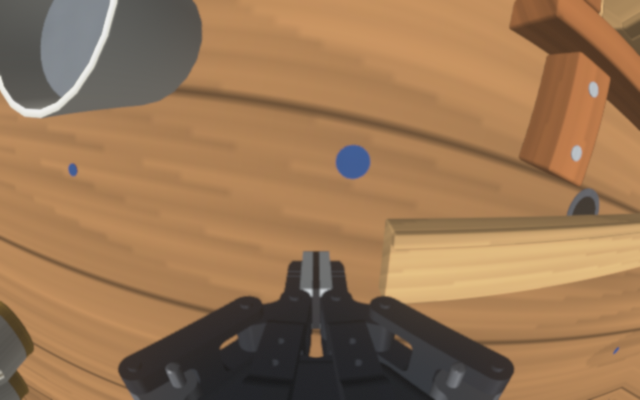

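View pics/a_top.png

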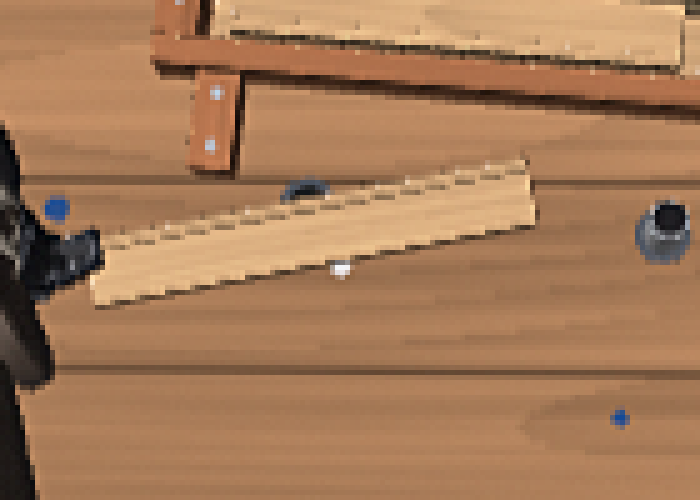

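View pics/a_scene.png

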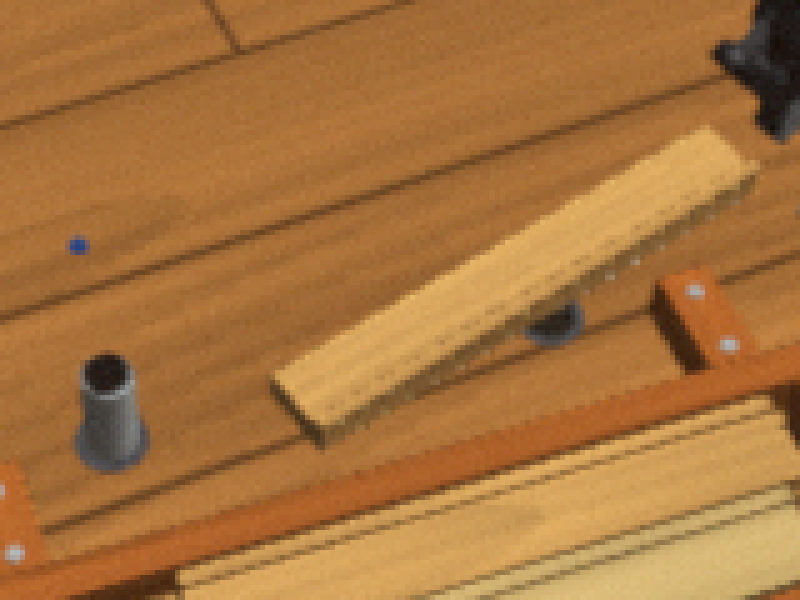

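```bash
cat >> overlay.py <<'E'
import pickle
cams=pickle.load(open('cams.pkl','rb'))
def fit3(guess,top=None,scene=None,wrist=None,W=None,K=None,offs=None,f=5):
    """picks in crop pixel coords; offs={'top':(x0,y0),...}"""
    def res(p):
        out=[]
        for nm,pk in(('top',top),('scene',scene)):
            for k,(a,b) in (pk or {}).items():
                u=np.array([offs[nm][0]+a/f-.5,offs[nm][1]+b/f-.5])
                out.append(proj(cams[nm],T2(p,[BM[k]]))[0]-u)
        for k,u in (wrist or {}).items(): out.append((wproj(K,W,T2(p,[BM[k]]))[0]-u)/3)
        return np.array(out).ravel()
    r=least_squares(res,guess,loss='soft_l1'); print('fit',r.x.round(4),res(r.x).reshape(-1,2).round(1).tolist())
    c=inv2(rack,r.x[None,:2])[0]; th=r.x[2]-rack[2]-np.pi/2
    print('rack mm',(c*1e3).round(1),'theta',np.rad2deg(th).round(2))
    print('corners',{k:(inv2(rack,T2(r.x,[BM[k]]))[0]*1e3).round(1).tolist() for k in BM})
    return r.x
def slide(b):
    th=b[2]-rack[2]; c=inv2(rack,b[None,:2])[0]; d=np.array([np.cos(th),np.sin(th)])
    for s in (0,.05,.1,.12,.14):
        q=np.array([c[0]-s*d[0],c[1]-s*d[1],th]); fr=T2(q,[BM['fr']])[0]; st=inv2(q,np.array([[-.0465,-.12]]))[0]
        print(s,'fr',(fr*1e3).round(1)[:2],'stake gap',((st[1]-.022-.0135)*1e3).round(1),'stake xbar',(st[0]*1e3).round(0))
def save(b): P['bar']=list(map(float,b)); json.dump(P,open('pose.json','w'))
E
python3 - <<'E'
from overlay import *
f,W=wcam();K=np.array(f['K'])
o={'top':(220,130),'scene':(280,170)}
t={'nl':(95,300),'nr':(536,224),'fr':(527,160)}; s={'nl':(710,127),'nr':(273,378),'fr':(323,428),'fl':(755,165)}
fit3(bar,t,s,offs=o); fit3(bar,t,offs=o); fit3(bar,None,s,offs=o)
b=fit3(bar,t,s,{'nl':(383,302),'fl':(386,221)},W,K,o); slide(b); save(b)
E
```

```text
fit [0.5948 0.1308 1.7628] [[-0.4, 0.6], [0.2, -0.5], [-0.5, -0.7], [-0.8, -0.3], [-0.7, -0.9], [-0.3, 0.2], [1.8, 0.7]]
rack mm [-67.6 114.6] theta 15.55
corners {'nl': [-129.0, 253.2], 'nr': [-48.6, -35.8], 'fl': [-86.7, 265.0], 'fr': [-6.2, -24.0]}
fit [0.5948 0.13   1.7497] [[-0.4, 0.1], [0.4, 0.1], [-0.0, -0.2]]
rack mm [-67.6 113.8] theta 14.81
corners {'nl': [-127.2, 253.2], 'nr': [-50.5, -36.8], 'fl': [-84.6, 264.5], 'fr': [-8.0, -25.6]}
fit [0.5949 0.131  1.7714] [[-1.0, -0.6], [-0.3, -0.5], [0.2, 0.5], [1.6, 0.4]]
rack mm [-67.5 114.9] theta 16.05
corners {'nl': [-130.2, 253.0], 'nr': [-47.2, -35.4], 'fl': [-87.9, 265.1], 'fr': [-4.9, -23.2]}
fit [0.5958 0.1315 1.7561] [[-0.7, 0.0], [-0.1, -0.5], [-0.6, -0.8], [-0.0, 0.1], [-0.4, -1.0], [-0.1, 0.2], [2.5, 1.2], [-0.6, -0.2], [2.3, 3.4]]
rack mm [-66.6 115.4] theta 15.17
corners {'nl': [-127.1, 254.4], 'nr': [-48.6, -35.1], 'fl': [-84.7, 266.0], 'fr': [-6.2, -23.6]}
0 fr [ -6.2 -23.6] stake gap 6.7 stake xbar -232.0
0.05 fr [  6.9 -71.8] stake gap 6.7 stake xbar -182.0
0.1 fr [  20.  -120.1] stake gap 6.7 stake xbar -132.0
0.12 fr [  25.2 -139.4] stake gap 6.7 stake xbar -112.0
0.14 fr [  30.5 -158.7] stake gap 6.7 stake xbar -92.0
```

```bash
python3 - <<'E'
from overlay import *
where()
pp=[]
for x in (.178,.170,.163,.155,.147,.139,.131,.123):
    w=T2(bar,[[x,0,0]])[0]; pp.append((w[0],w[1],-.004,bar[2]-np.pi))
rows(pp,0)
E
```

```text
t 11.85 tcp [ 0.5568  0.3133 -0.0024] az -78.7 gap -0.0003 F [-0.9  0.   0.5] rack xy [[-120.   293.6]] bar xy [[185.9   4.9]]
[{"jaw": 0, "offset": [0.012, 0.02, 0.004], "angular": [0, 0, 0.008]}, {"jaw": 0, "offset": [0.012, 0.04, 0.004], "angular": [0, 0, 0.008]}, {"jaw": 0, "offset": [0.011, 0.057, 0.004], "angular": [0, 0, 0.008]}, {"jaw": 0, "offset": [0.011, 0.077, 0.004], "angular": [0, 0, 0.008]}, {"jaw": 0, "offset": [0.011, 0.097, 0.004], "angular": [0, 0, 0.008]}, {"jaw": 0, "offset": [0.011, 0.117, 0.004], "angular": [0, 0, 0.008]}, {"jaw": 0, "offset": [0.01, 0.137, 0.004], "angular": [0, 0, 0.008]}, {"jaw": 0, "offset": [0.01, 0.157, 0.004], "angular": [0, 0, 0.008]}]
```

Call:
{"fn": "servo_tool", "kwargs": {
  "motion": [
    {"jaw": 0, "offset": [0.012, 0.015, 0.003], "angular": [0, 0, 0.008]},
    {"jaw": 0, "offset": [0.012, 0.03, 0.003], "angular": [0, 0, 0.008]},
    {"jaw": 0, "offset": [0.012, 0.045, 0.003], "angular": [0, 0, 0.008]},
    {"jaw": 0, "offset": [0.012, 0.06, 0.003], "angular": [0, 0, 0.008]},
    {"jaw": 0, "offset": [0.012, 0.077, 0.003], "angular": [0, 0, 0.008]},
    {"jaw": 0, "offset": [0.011, 0.095, 0.003], "angular": [0, 0, 0.008]},
    {"jaw": 0, "offset": [0.011, 0.112, 0.003], "angular": [0, 0, 0.008]},
    {"jaw": 0, "offset": [0.011, 0.13, 0.003], "angular": [0, 0, 0.008]}
  ]
}}

```text
clock: 12.65
tcp_pos: [0.5701, 0.2624, -0.0051]
tcp_rot: [[0.983, 0.184, 0.0], [0.184, -0.983, 0.0], [0.0, -0.0, -1.0]]
ft_force: [-0.0, 1.8, 0.3]
finger_gap: -0.0003
```

```bash
python3 - <<'E'
from overlay import *
where()
f,W,K=shot('w12')
scenetop('b',{'top':(130,230,230,370),'scene':(170,290,280,440)},5)
E
```

```text
t 12.65 tcp [ 0.5701  0.2624 -0.0051] az -79.4 gap -0.0003 F [-0.   1.8  0.3] rack xy [[-102.7  243.9]] bar xy [[133.4   1.1]]
```

View pics/w12.png

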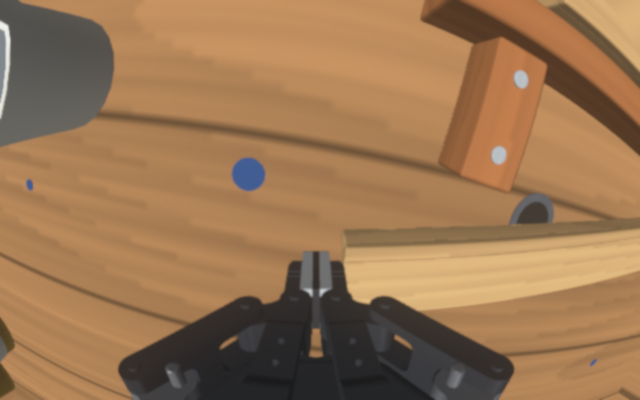

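View pics/b_top.png

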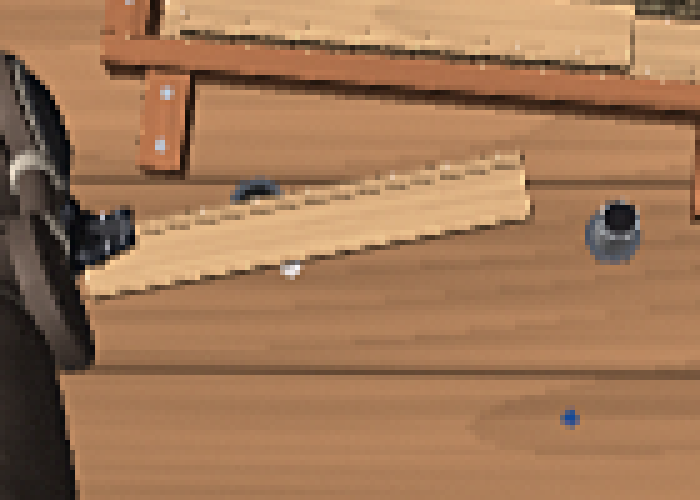

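View pics/b_scene.png

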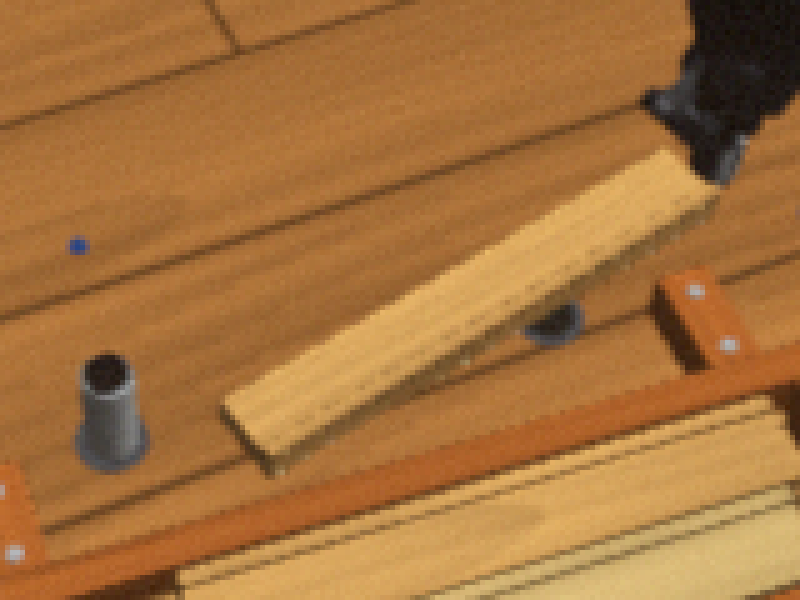

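```bash
python3 - <<'E'
from overlay import *
f,W=wcam();K=np.array(f['K'])
o={'top':(230,130),'scene':(280,170)}
t={'nl':(92,298),'nr':(529,216),'fr':(521,155)}; s={'nl':(665,150),'nr':(222,402),'fr':(272,462),'fl':(717,190)}
b=fit3(bar,t,s,offs=o); slide(b); save(b)
print(inv2(b,np.array(get_state()['tcp_pos'])[None])*1e3)
where()
E
```

```text
fit [0.5996 0.1005 1.7682] [[-0.7, -0.1], [0.6, -0.5], [-0.2, -1.3], [-0.3, -0.7], [-0.6, -0.0], [-0.3, -0.7], [0.8, 0.1]]
rack mm [-60.4  84.9] theta 15.87
corners {'nl': [-122.6, 223.1], 'nr': [-40.6, -65.4], 'fl': [-80.3, 235.2], 'fr': [1.7, -53.4]}
0 fr [  1.7 -53.4] stake gap 7.1 stake xbar -201.0
0.05 fr [  15.4 -101.5] stake gap 7.1 stake xbar -151.0
0.1 fr [  29.1 -149.6] stake gap 7.1 stake xbar -101.0
0.12 fr [  34.5 -168.8] stake gap 7.1 stake xbar -81.0
0.14 fr [  40.  -188.1] stake gap 7.1 stake xbar -61.0
[[164.31737051  -2.62012275]]
t 12.85 tcp [ 0.5699  0.2622 -0.0054] az -79.4 gap -0.0002 F [-1.   0.4  0.2] rack xy [[-102.8  243.6]] bar xy [[133.2   1.4]]
```

```bash
python3 - <<'E'
from overlay import *
pp=[]
for x in (.158,.152,.146,.139,.132,.125,.118,.112):
    w=T2(bar,[[x,-.001,0]])[0]; pp.append((w[0],w[1],-.004,bar[2]-np.pi))
rows(pp,0)
E
```

```text
[{"jaw": 0, "offset": [-0.004, 0.016, -0.003], "angular": [0, 0, -0.008]}, {"jaw": 0, "offset": [-0.004, 0.031, -0.003], "angular": [0, 0, -0.008]}, {"jaw": 0, "offset": [-0.003, 0.046, -0.003], "angular": [0, 0, -0.008]}, {"jaw": 0, "offset": [-0.003, 0.063, -0.003], "angular": [0, 0, -0.008]}, {"jaw": 0, "offset": [-0.003, 0.081, -0.003], "angular": [0, 0, -0.008]}, {"jaw": 0, "offset": [-0.003, 0.098, -0.003], "angular": [0, 0, -0.008]}, {"jaw": 0, "offset": [-0.003, 0.116, -0.003], "angular": [0, 0, -0.008]}, {"jaw": 0, "offset": [-0.002, 0.131, -0.003], "angular": [0, 0, -0.008]}]
```

Call:
{"fn": "servo_tool", "kwargs": {
  "motion": [
    {"jaw": 0, "offset": [-0.002, 0.016, -0.003], "angular": [0, 0, -0.008]},
    {"jaw": 0, "offset": [-0.002, 0.032, -0.003], "angular": [0, 0, -0.008]},
    {"jaw": 0, "offset": [-0.002, 0.048, -0.003], "angular": [0, 0, -0.008]},
    {"jaw": 0, "offset": [-0.002, 0.065, -0.003], "angular": [0, 0, -0.008]},
    {"jaw": 0, "offset": [-0.002, 0.082, -0.003], "angular": [0, 0, -0.008]},
    {"jaw": 0, "offset": [-0.002, 0.098, -0.003], "angular": [0, 0, -0.008]},
    {"jaw": 0, "offset": [-0.002, 0.115, -0.003], "angular": [0, 0, -0.008]},
    {"jaw": 0, "offset": [-0.002, 0.13, -0.003], "angular": [0, 0, -0.008]}
  ]
}}

```text
clock: 13.65
tcp_pos: [0.5789, 0.2109, -0.0041]
tcp_rot: [[0.981, 0.196, -0.0], [0.196, -0.981, -0.0], [-0.0, 0.0, -1.0]]
ft_force: [0.3, 1.3, -0.8]
finger_gap: -0.0003
```

```bash
python3 - <<'E'
from overlay import *
where()
f,W,K=shot('w13')
scenetop('c',{'top':(130,230,250,390),'scene':(170,290,260,420)},5)
E
```

```text
t 13.65 tcp [ 0.5789  0.2109 -0.0041] az -78.7 gap -0.0003 F [ 0.3  1.3 -0.8] rack xy [[-89.8 193.2]] bar xy [[112.3  -1.3]]
```

View pics/c_top.png

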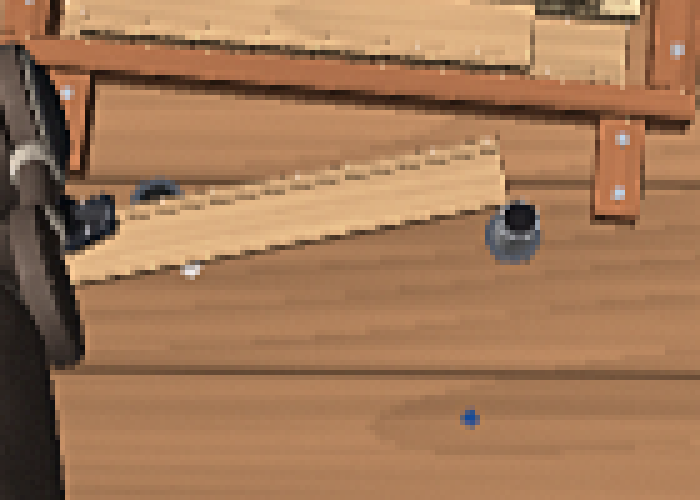

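View pics/c_scene.png

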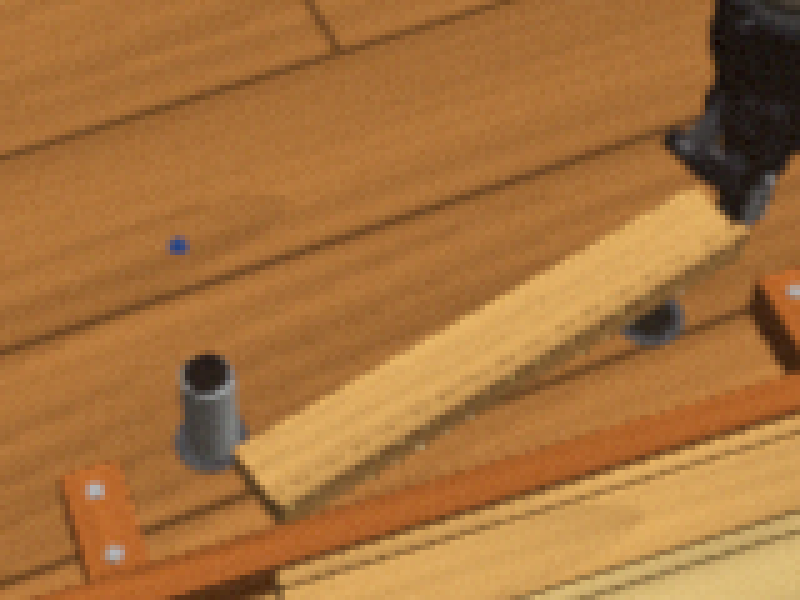

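View pics/w13.png

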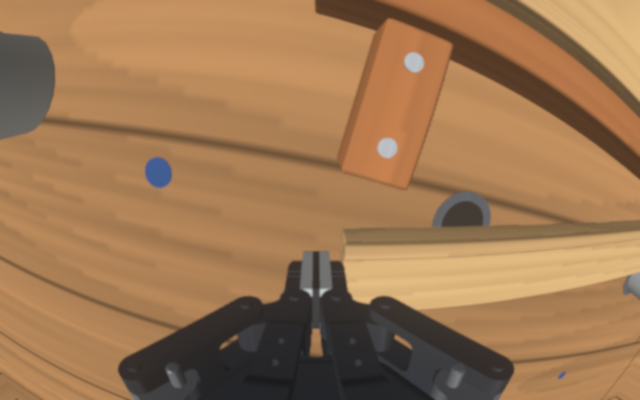

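```bash
python3 - <<'E'
from overlay import *
f,W=wcam();K=np.array(f['K'])
o={'top':(250,130),'scene':(260,170)}
t={'nl':(75,285),'nr':(506,202),'fr':(498,138)}; s={'nl':(700,187),'nr':(238,454),'fr':(287,506),'fl':(747,230)}
b=fit3(bar,t,s,offs=o); slide(b); save(b)
print(inv2(b,np.array(get_state()['tcp_pos'])[None])*1e3)
pp=[]
for x in (.16,.154,.147,.140,.133,.126,.119,.112):
    w=T2(b,[[x,0,0]])[0]; pp.append((w[0],w[1],-.004,b[2]-np.pi))
rows(pp,0)
E
```

```text
fit [0.6089 0.0511 1.7691] [[-2.3, -0.1], [0.1, -0.4], [-0.8, -0.6], [-1.1, -0.4], [-0.8, -0.8], [-0.6, 0.6], [0.9, 0.1]]
rack mm [-47.2  36.4] theta 15.92
corners {'nl': [-109.5, 174.6], 'nr': [-27.2, -113.9], 'fl': [-67.2, 186.6], 'fr': [15.1, -101.9]}
0 fr [  15.1 -101.9] stake gap 6.7 stake xbar -151.0
0.05 fr [  28.8 -149.9] stake gap 6.7 stake xbar -101.0
0.1 fr [  42.5 -198. ] stake gap 6.7 stake xbar -51.0
0.12 fr [  48.  -217.3] stake gap 6.7 stake xbar -31.0
0.14 fr [  53.5 -236.5] stake gap 6.7 stake xbar -11.0
[[162.77039418  -2.13073232]]
[{"jaw": 0, "offset": [-0.005, 0.007, 0.0], "angular": [0, 0, -0.001]}, {"jaw": 0, "offset": [-0.005, 0.022, 0.0], "angular": [0, 0, -0.001]}, {"jaw": 0, "offset": [-0.005, 0.039, 0.0], "angular": [0, 0, -0.001]}, {"jaw": 0, "offset": [-0.005, 0.057, 0.0], "angular": [0, 0, -0.001]}, {"jaw": 0, "offset": [-0.005, 0.074, 0.0], "angular": [0, 0, -0.001]}, {"jaw": 0, "offset": [-0.005, 0.092, 0.0], "angular": [0, 0, -0.001]}, {"jaw": 0, "offset": [-0.005, 0.109, 0.0], "angular": [0, 0, -0.001]}, {"jaw": 0, "offset": [-0.005, 0.127, 0.0], "angular": [0, 0, -0.001]}]
```

Call:
{"fn": "servo_tool", "kwargs": {
  "motion": [
    {"jaw": 0, "offset": [-0.004, 0.013, 0], "angular": [0, 0, 0]},
    {"jaw": 0, "offset": [-0.004, 0.026, 0], "angular": [0, 0, 0]},
    {"jaw": 0, "offset": [-0.004, 0.04, 0], "angular": [0, 0, 0]},
    {"jaw": 0, "offset": [-0.004, 0.054, 0], "angular": [0, 0, 0]},
    {"jaw": 0, "offset": [-0.004, 0.067, 0], "angular": [0, 0, 0]},
    {"jaw": 0, "offset": [-0.004, 0.08, 0], "angular": [0, 0, 0]},
    {"jaw": 0, "offset": [-0.004, 0.093, 0], "angular": [0, 0, 0]},
    {"jaw": 0, "offset": [-0.004, 0.105, 0], "angular": [0, 0, 0]}
  ]
}}

```text
clock: 14.65
tcp_pos: [0.5856, 0.1696, -0.004]
tcp_rot: [[0.981, 0.196, 0.0], [0.196, -0.981, 0.0], [0.0, -0.0, -1.0]]
ft_force: [-0.1, 1.3, 0.6]
finger_gap: -0.0002
```

```bash
python3 - <<'E'
from overlay import *
where()
f,W,K=shot('w14')
scenetop('d',{'top':(130,230,250,390),'scene':(170,290,260,420)},5)
E
```

```text
t 14.65 tcp [ 0.5856  0.1696 -0.004 ] az -78.7 gap -0.0002 F [-0.1  1.3  0.6] rack xy [[-79.9 152.6]] bar xy [[120.8  -0.5]]
```

View pics/d_top.png

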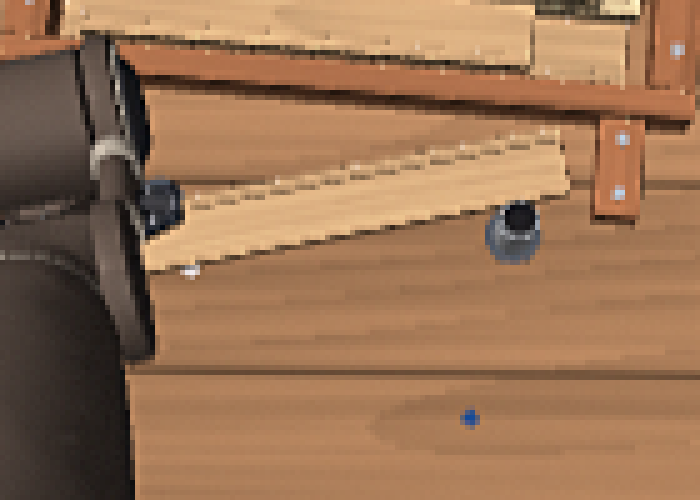

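View pics/d_scene.png

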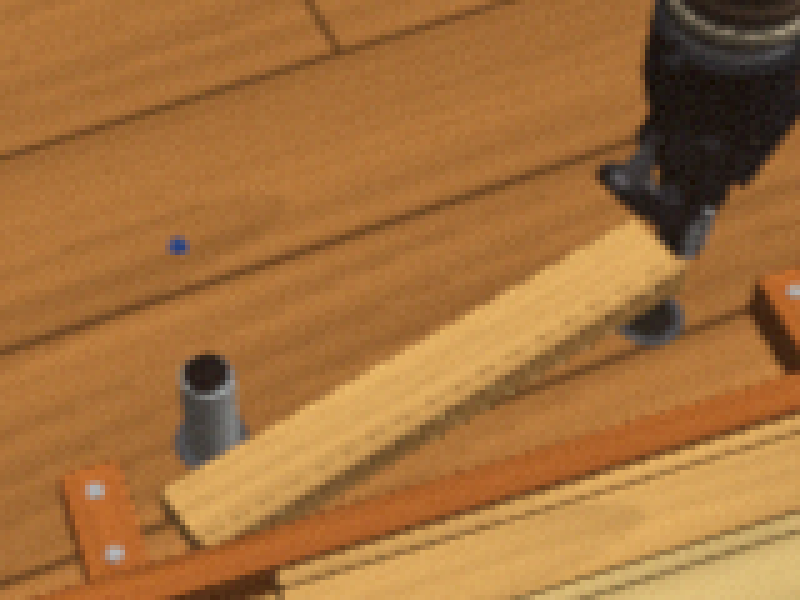

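View pics/w14.png

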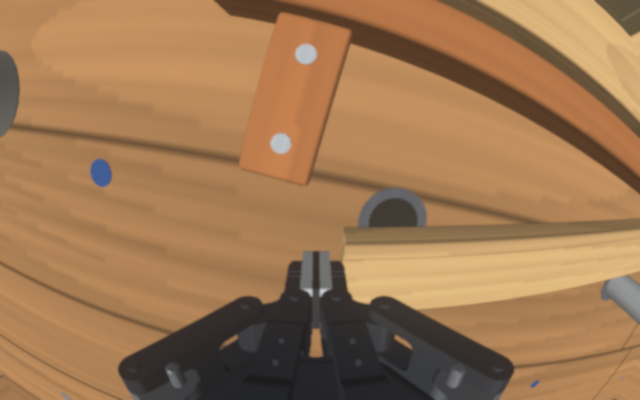

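```bash
python3 - <<'E'
from overlay import *
f,W=wcam();K=np.array(f['K'])
o={'top':(250,130),'scene':(260,170)}
t={'nl':(146,272),'nr':(570,189),'fr':(560,130)}; s={'nl':(635,220),'nr':(163,488),'fl':(688,263)}
b=fit3([.617,.01,1.77],t,s,offs=o); slide(b); save(b)
print(inv2(b,np.array(get_state()['tcp_pos'])[None])*1e3)
E
```

```text
fit [0.6159 0.0088 1.7645] [[-3.8, 0.3], [0.1, 0.5], [-0.3, -0.8], [-0.3, -0.4], [-1.2, 0.3], [0.3, 0.5]]
rack mm [-36.9  -5.3] theta 15.66
corners {'nl': [-98.6, 133.2], 'nr': [-17.6, -155.7], 'fl': [-56.2, 145.0], 'fr': [24.8, -143.8]}
0 fr [  24.8 -143.8] stake gap 4.7 stake xbar -108.0
0.05 fr [  38.3 -192. ] stake gap 4.7 stake xbar -58.0
0.1 fr [  51.7 -240.1] stake gap 4.7 stake xbar -8.0
0.12 fr [  57.1 -259.4] stake gap 4.7 stake xbar 12.0
0.14 fr [  62.5 -278.6] stake gap 4.7 stake xbar 32.0
[[163.53172105  -1.02752289]]
```

```bash
python3 - <<'E'
from overlay import *
a=bar[2]-np.pi
pp=[]
for x,y,z in((.175,0,-.004),(.175,.02,.05),(.15,.055,.05),(.032,.055,.05),(.032,.055,-.004),(.032,.042,-.004)):
    w=T2(bar,[[x,y,0]])[0]; pp.append((w[0],w[1],z,a))
rows(pp,0)
E
```

```text
[{"jaw": 0, "offset": [-0.002, -0.029, -0.0], "angular": [0, 0, 0.002]}, {"jaw": 0, "offset": [-0.053, -0.029, -0.135], "angular": [0, 0, 0.002]}, {"jaw": 0, "offset": [-0.14, 0.033, -0.135], "angular": [0, 0, 0.002]}, {"jaw": 0, "offset": [-0.141, 0.328, -0.135], "angular": [0, 0, 0.002]}, {"jaw": 0, "offset": [-0.141, 0.328, -0.0], "angular": [0, 0, 0.002]}, {"jaw": 0, "offset": [-0.109, 0.328, -0.0], "angular": [0, 0, 0.002]}]
```

Call:
{"fn": "servo_tool", "kwargs": {
  "motion": [
    {"jaw": 0, "offset": [-0.002, -0.03, 0], "angular": [0, 0, 0]},
    {"jaw": 0, "offset": [-0.02, -0.03, -0.07], "angular": [0, 0, 0]},
    {"jaw": 0, "offset": [-0.05, -0.02, -0.135], "angular": [0, 0, 0]},
    {"jaw": 0, "offset": [-0.14, 0.04, -0.135], "angular": [0, 0, 0]},
    {"jaw": 0, "offset": [-0.141, 0.14, -0.135], "angular": [0, 0, 0]},
    {"jaw": 0, "offset": [-0.141, 0.24, -0.135], "angular": [0, 0, 0]},
    {"jaw": 0, "offset": [-0.141, 0.328, -0.135], "angular": [0, 0, 0]},
    {"jaw": 0, "offset": [-0.141, 0.328, -0.135], "angular": [0, 0, 0]}
  ]
}}

```text
clock: 15.65
tcp_pos: [0.557, 0.0275, 0.0504]
tcp_rot: [[0.981, 0.193, 0.002], [0.193, -0.981, -0.001], [0.001, 0.002, -1.0]]
ft_force: [-0.1, 0.1, 0.5]
finger_gap: -0.0001
```

```bash
python3 - <<'E'
from overlay import *
where()
f,W,K=shot('w15'); print(wproj(K,W,T2(bar,list(BM.values()))).round(0).tolist())
E
```

```text
t 15.65 tcp [0.557  0.0275 0.0504] az -78.9 gap -0.0001 F [-0.1  0.1  0.5] rack xy [[-97.1   8.7]] bar xy [[29.7 54.1]]
[[143.0, 188.0], [547.0, 190.0], [132.0, 126.0], [559.0, 134.0]]
```

View pics/w15.png

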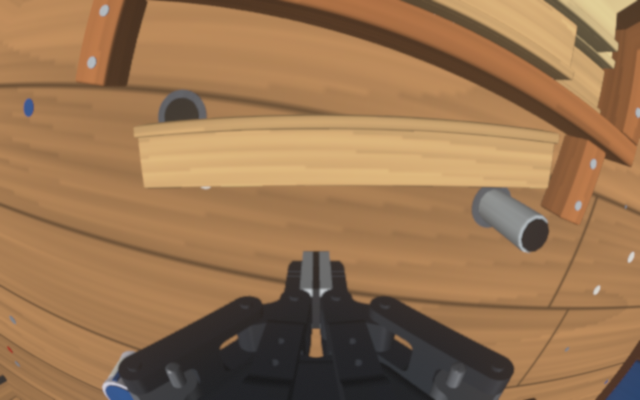

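Call:
{"fn": "servo_tool", "kwargs": {
  "motion": [
    {"jaw": 0, "offset": [0, -0.003, 0.08], "angular": [0, 0, 0]},
    {"jaw": 0, "offset": [0, -0.005, 0.13], "angular": [0, 0, 0]},
    {"jaw": 0, "offset": [0.01, -0.006, 0.136], "angular": [0, 0, 0]},
    {"jaw": 0, "offset": [0.02, -0.006, 0.136], "angular": [0, 0, 0]}
  ]
}}

```text
clock: 16.1
tcp_pos: [0.5626, 0.0356, -0.0051]
tcp_rot: [[0.98, 0.198, -0.002], [0.198, -0.98, 0.0], [-0.002, -0.001, -1.0]]
ft_force: [0.0, -0.1, 0.5]
finger_gap: 0.0004
```

```bash
python3 - <<'E'
from overlay import *
where()
b0=inv2(rack,bar[:2][None])[0]; th0=bar[2]-rack[2]-np.pi/2
g=np.array([.011,-.008]); th1=0; poses=[]
for y in (.039,.034): 
    w=T2(bar,[[.032,y,0]])[0]; poses.append((w[0],w[1],-.004,bar[2]-np.pi))
N=11
for i in range(1,N+1):
    f=i/N; c=b0+(g-b0)*f; th=th0+(th1-th0)*f
    wc=T2(rack,[[*c,0]])[0]; bp=np.array([wc[0],wc[1],th+rack[2]+np.pi/2])
    w=T2(bp,[[.032,.033,0]])[0]; poses.append((w[0],w[1],-.004,bp[2]-np.pi))
rows(poses,0)
json.dump([list(map(float,p)) for p in poses],open('push3.json','w'))
E
```

```text
t 16.1 tcp [ 0.5626  0.0356 -0.0051] az -78.6 gap 0.0004 F [ 0.  -0.1  0.5] rack xy [[-92.2  17.2]] bar xy [[36.6 47.1]]
[{"jaw": 0, "offset": [0.02, 0.012, -0.003], "angular": [0, 0, 0.003]}, {"jaw": 0, "offset": [0.033, 0.012, -0.003], "angular": [0, 0, 0.003]}, {"jaw": 0, "offset": [0.048, 0.013, -0.003], "angular": [0, 0, 0.019]}, {"jaw": 0, "offset": [0.06, 0.015, -0.003], "angular": [0, 0, 0.035]}, {"jaw": 0, "offset": [0.072, 0.017, -0.003], "angular": [0, 0, 0.051]}, {"jaw": 0, "offset": [0.085, 0.018, -0.003], "angular": [0, 0, 0.067]}, {"jaw": 0, "offset": [0.097, 0.02, -0.003], "angular": [0, 0, 0.082]}, {"jaw": 0, "offset": [0.11, 0.022, -0.003], "angular": [0, 0, 0.098]}, {"jaw": 0, "offset": [0.123, 0.024, -0.003], "angular": [0, 0, 0.114]}, {"jaw": 0, "offset": [0.135, 0.026, -0.003], "angular": [0, 0, 0.13]}, {"jaw": 0, "offset": [0.148, 0.028, -0.003], "angular": [0, 0, 0.146]}, {"jaw": 0, "offset": [0.161, 0.03, -0.003], "angular": [0, 0, 0.162]}, {"jaw": 0, "offset": [0.173, 0.032, -0.003], "angular": [0, 0, 0.177]}]
```

Call:
{"fn": "servo_tool", "kwargs": {
  "motion": [
    {"jaw": 0, "offset": [0.018, 0.008, -0.002], "angular": [0, 0, 0.002]},
    {"jaw": 0, "offset": [0.033, 0.009, -0.002], "angular": [0, 0, 0.003]},
    {"jaw": 0, "offset": [0.048, 0.01, -0.002], "angular": [0, 0, 0.019]},
    {"jaw": 0, "offset": [0.06, 0.012, -0.002], "angular": [0, 0, 0.035]},
    {"jaw": 0, "offset": [0.072, 0.014, -0.002], "angular": [0, 0, 0.05]},
    {"jaw": 0, "offset": [0.085, 0.016, -0.002], "angular": [0, 0, 0.066]},
    {"jaw": 0, "offset": [0.097, 0.018, -0.002], "angular": [0, 0, 0.082]},
    {"jaw": 0, "offset": [0.11, 0.02, -0.002], "angular": [0, 0, 0.098]}
  ]
}}

```text
clock: 16.9
tcp_pos: [0.6081, 0.0351, -0.0037]
tcp_rot: [[0.999, 0.041, -0.001], [0.041, -0.999, 0.0], [-0.001, -0.0, -1.0]]
ft_force: [-3.1, 0.7, 1.9]
finger_gap: -0.0004
```

```bash
python3 - <<'E'
from overlay import *
where()
f,W,K=shot('w16')
rows(json.load(open('push3.json'))[8:],0)
print(wproj(K,W,T2(rack,[(-.0465,-.12,0),(-.033,.17,.03),(-.033,-.17,.03)])).round(0).tolist())
E
```

```text
t 16.9 tcp [ 0.6081  0.0351 -0.0037] az -87.6 gap -0.0004 F [-3.1  0.7  1.9] rack xy [[-46.8  20.3]] bar xy [[27.4  2.6]]
[{"jaw": 0, "offset": [0.007, -0.002, 0.001], "angular": [0, 0, 0.013]}, {"jaw": 0, "offset": [0.02, -0.002, 0.001], "angular": [0, 0, 0.029]}, {"jaw": 0, "offset": [0.033, -0.002, 0.001], "angular": [0, 0, 0.045]}, {"jaw": 0, "offset": [0.046, -0.002, 0.001], "angular": [0, 0, 0.061]}, {"jaw": 0, "offset": [0.058, -0.002, 0.002], "angular": [0, 0, 0.077]}]
[[521.0, 273.0], [55.0, 222.0], [597.0, 277.0]]
```

View pics/w16.png

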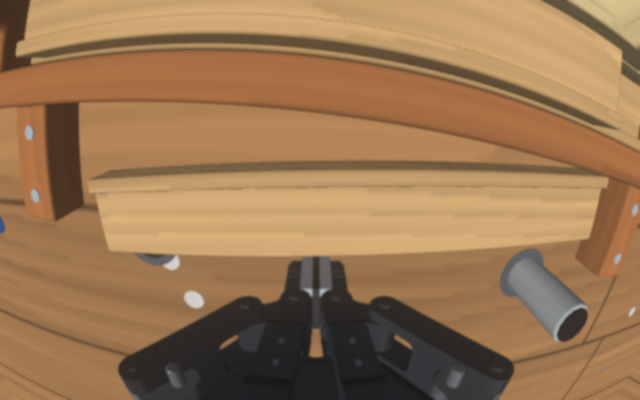

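```bash
python3 - <<'E'
from overlay import *
f,W=wcam();K=np.array(f['K'])
b=fitbar(K,W,{'nl':(108,249),'nr':(583,238),'fl':(91,184),'fr':(607,181)},[.64,.01,1.65])
print({k:(inv2(rack,T2(b,[BM[k]]))[0]*1e3).round(1).tolist() for k in BM}); print(inv2(b,np.array(get_state()['tcp_pos'])[None])*1e3)
where()
E
```

```text
bar fit [0.6427 0.0068 1.6233] res [[0.4, 4.6], [3.4, 4.5], [-4.9, -1.6], [-0.1, -0.6]]
in rack mm [[-10.   -5.2]] theta deg 7.569999999999993
{'nl': [-51.6, 140.6], 'nr': [-12.1, -156.8], 'fl': [-8.0, 146.4], 'fr': [31.5, -151.0]}
[[29.89264778 31.47443433]]
t 17.0 tcp [ 0.6097  0.035  -0.0034] az -87.5 gap -0.0 F [ 0.4 -0.2 -0.1] rack xy [[-45.2  20.3]] bar xy [[26.9  1. ]]
```

Call:
{"fn": "servo_tool", "kwargs": {
  "motion": [
    {"jaw": 0, "offset": [0.01, -0.002, 0.001], "angular": [0, 0, 0.015]},
    {"jaw": 0, "offset": [0.02, -0.002, 0.001], "angular": [0, 0, 0.029]},
    {"jaw": 0, "offset": [0.03, -0.002, 0.001], "angular": [0, 0, 0.045]},
    {"jaw": 0, "offset": [0.04, -0.002, 0.001], "angular": [0, 0, 0.06]},
    {"jaw": 0, "offset": [0.048, -0.002, 0.001], "angular": [0, 0, 0.077]},
    {"jaw": 0, "offset": [0.053, -0.002, 0.001], "angular": [0, 0, 0.077]},
    {"jaw": 0, "offset": [0.053, -0.002, 0.001], "angular": [0, 0, 0.077]}
  ]
}}

```text
clock: 17.7
tcp_pos: [0.6299, 0.0367, -0.0039]
tcp_rot: [[0.997, -0.077, 0.001], [-0.077, -0.997, -0.0], [0.001, 0.0, -1.0]]
ft_force: [0.2, 0.4, -0.0]
finger_gap: 0.0002
```

```bash
python3 - <<'E'
from overlay import *
where()
f,W,K=shot('w17')
print(wproj(K,W,T2(rack,[(.033,.17,.0),(.033,-.17,.0)])).round(0).tolist())
E
```

```text
t 17.7 tcp [ 0.6299  0.0367 -0.0039] az -94.4 gap 0.0002 F [ 0.2  0.4 -0. ] rack xy [[-25.1  23.7]] bar xy [[ 24.7 -19.2]]
[[78.0, 164.0], [596.0, 170.0]]
```

View pics/w17.png

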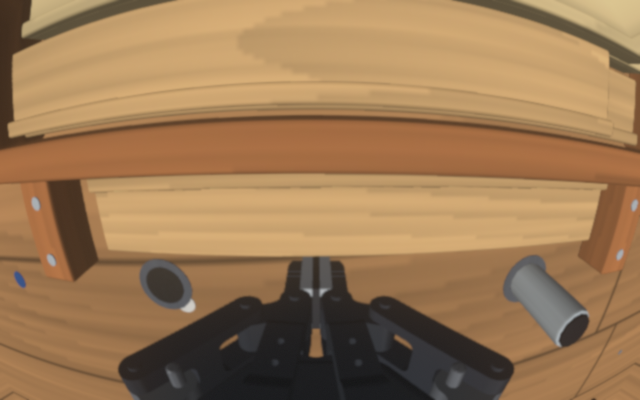

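Call:
{"fn": "servo_tool", "kwargs": {
  "motion": [
    {"jaw": 0, "offset": [0.004, 0, 0], "angular": [0, 0, 0.001]},
    {"jaw": 0, "offset": [0.007, 0, 0], "angular": [0, 0, 0.001]},
    {"jaw": 0, "offset": [0.009, 0, 0], "angular": [0, 0, 0.001]},
    {"jaw": 0, "offset": [0.01, 0, 0], "angular": [0, 0, 0.001]}
  ]
}}

```text
clock: 18.15
tcp_pos: [0.6323, 0.0366, -0.0041]
tcp_rot: [[0.997, -0.079, -0.002], [-0.079, -0.997, 0.0], [-0.002, -0.0, -1.0]]
ft_force: [-5.5, 1.6, 3.7]
finger_gap: -0.0003
```

```bash
python3 - <<'E'
from overlay import *
where()
f,W,K=shot('w18')
E
```

```text
t 18.15 tcp [ 0.6323  0.0366 -0.0041] az -94.5 gap -0.0003 F [-5.5  1.6  3.7] rack xy [[-22.8  23.8]] bar xy [[ 24.2 -21.4]]
```

View pics/w18.png

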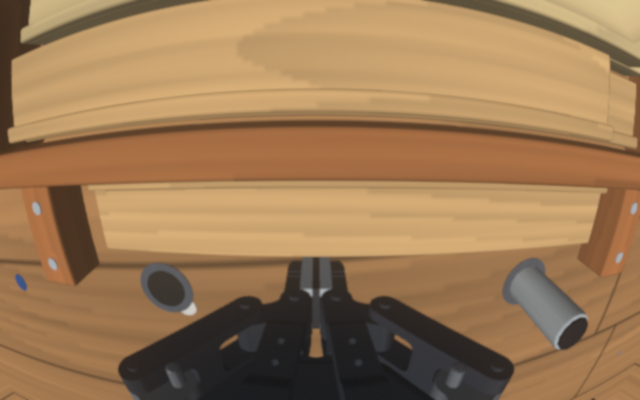

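Call:
{"fn": "servo_tool", "kwargs": {
  "motion": [
    {"jaw": 0, "offset": [-0.015, 0, 0], "angular": [0, 0, 0]},
    {"jaw": 0, "offset": [-0.03, -0.02, 0], "angular": [0, 0, 0]},
    {"jaw": 0, "offset": [-0.03, -0.09, 0], "angular": [0, 0, 0]},
    {"jaw": 0, "offset": [-0.03, -0.17, 0], "angular": [0, 0, 0]},
    {"jaw": 0, "offset": [-0.03, -0.22, 0], "angular": [0, 0, 0]},
    {"jaw": 0, "offset": [-0.018, -0.22, 0], "angular": [0, 0, 0]},
    {"jaw": 0, "offset": [-0.009, -0.22, 0], "angular": [0, 0, 0]},
    {"jaw": 0, "offset": [-0.003, -0.22, 0], "angular": [0, 0, 0]}
  ]
}}

```text
clock: 19.0
tcp_pos: [0.6393, 0.1237, -0.0039]
tcp_rot: [[0.997, -0.079, 0.0], [-0.079, -0.997, -0.0], [0.0, 0.0, -1.0]]
ft_force: [-5.1, 1.6, 2.1]
finger_gap: 0.0001
```

Call:
{"fn": "servo_tool", "kwargs": {
  "motion": [
    {"jaw": 0, "offset": [0.002, 0, 0], "angular": [0, 0, 0]},
    {"jaw": 0, "offset": [0.004, 0, 0], "angular": [0, 0, 0]},
    {"jaw": 0, "offset": [0.004, 0, 0], "angular": [0, 0, 0]}
  ]
}}

```text
clock: 19.3
tcp_pos: [0.6392, 0.1234, -0.0043]
tcp_rot: [[0.997, -0.08, -0.003], [-0.08, -0.997, -0.0], [-0.003, 0.001, -1.0]]
ft_force: [-4.6, -0.0, 3.1]
finger_gap: -0.0001
```

```bash
python3 - <<'E'
from overlay import *
where()
f,W,K=shot('w19')
where()
E
```

```text
t 19.3 tcp [ 0.6392  0.1234 -0.0043] az -94.6 gap -0.0001 F [-4.6 -0.   3.1] rack xy [[-22.7 110.9]] bar xy [[108. -45.]]
t 19.35 tcp [ 0.6392  0.1234 -0.0043] az -94.5 gap -0.0 F [-3.6  0.2  2.9] rack xy [[-22.7 110.9]] bar xy [[108. -45.]]
```

View pics/w19.png

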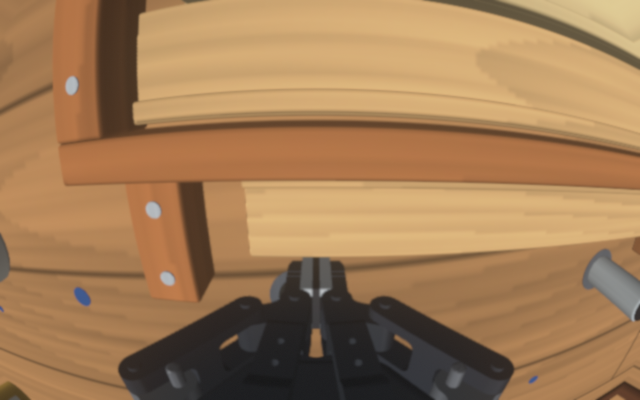

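Call:
{"fn": "servo_tool", "kwargs": {
  "motion": [
    {"jaw": 0, "offset": [-0.015, 0, 0], "angular": [0, 0, 0]},
    {"jaw": 0, "offset": [-0.03, 0.03, 0], "angular": [0, 0, 0]},
    {"jaw": 0, "offset": [-0.03, 0.12, 0], "angular": [0, 0, 0]},
    {"jaw": 0, "offset": [-0.03, 0.22, 0], "angular": [0, 0, 0]},
    {"jaw": 0, "offset": [-0.03, 0.32, 0], "angular": [0, 0, 0]},
    {"jaw": 0, "offset": [-0.03, 0.377, 0], "angular": [0, 0, 0]},
    {"jaw": 0, "offset": [-0.018, 0.377, 0], "angular": [0, 0, 0]},
    {"jaw": 0, "offset": [-0.01, 0.377, 0], "angular": [0, 0, 0]}
  ]
}}

```text
clock: 20.15
tcp_pos: [0.6251, -0.0268, -0.0038]
tcp_rot: [[0.997, -0.081, 0.001], [-0.081, -0.997, 0.0], [0.001, -0.0, -1.0]]
ft_force: [-0.2, 0.5, 0.4]
finger_gap: -0.0001
```

Call:
{"fn": "servo_tool", "kwargs": {
  "motion": [
    {"jaw": 0, "offset": [0.004, 0, 0], "angular": [0, 0, 0]},
    {"jaw": 0, "offset": [0.008, 0, 0], "angular": [0, 0, 0]},
    {"jaw": 0, "offset": [0.01, 0, 0], "angular": [0, 0, 0]},
    {"jaw": 0, "offset": [0.01, 0, 0], "angular": [0, 0, 0]}
  ]
}}

```text
clock: 20.55
tcp_pos: [0.6273, -0.025, -0.0044]
tcp_rot: [[0.997, -0.078, -0.003], [-0.078, -0.997, 0.001], [-0.003, -0.0, -1.0]]
ft_force: [-3.7, 1.1, 2.7]
finger_gap: 0.0002
```

```bash
python3 - <<'E'
from overlay import *
where()
f,W,K=shot('w20')
E
```

```text
t 20.55 tcp [ 0.6273 -0.025  -0.0044] az -94.5 gap 0.0002 F [-3.7  1.1  2.7] rack xy [[-22.8 -38.1]] bar xy [[-35.3  -4.7]]
```

View pics/w20.png

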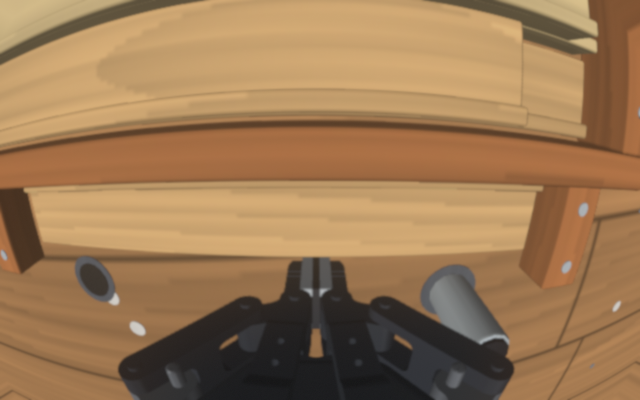

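Call:
{"fn": "servo_tool", "kwargs": {
  "motion": [
    {"jaw": 0, "offset": [-0.015, -0.01, 0], "angular": [0, 0, 0]},
    {"jaw": 0, "offset": [-0.03, -0.08, 0], "angular": [0, 0, 0]},
    {"jaw": 0, "offset": [-0.06, -0.12, -0.08], "angular": [0, 0, 0]},
    {"jaw": 0, "offset": [-0.1, -0.12, -0.19], "angular": [0, 0, 0]},
    {"jaw": 0, "offset": [-0.2, -0.05, -0.3], "angular": [0, 0, 0]},
    {"jaw": 0, "offset": [-0.3, 0.05, -0.35], "angular": [0, 0, 0]},
    {"jaw": 0, "offset": [-0.4, 0.1, -0.35], "angular": [0, 0, 0]},
    {"jaw": 0, "offset": [-0.4, 0.1, -0.35], "angular": [0, 0, 0]}
  ]
}}

```text
clock: 21.4
tcp_pos: [0.4633, -0.0544, 0.1368]
tcp_rot: [[0.997, -0.08, 0.001], [-0.08, -0.997, -0.001], [0.001, 0.001, -1.0]]
ft_force: [-0.9, 0.3, -0.0]
finger_gap: 0.0
```

```bash
python3 - <<'E'
from overlay import *
where()
f,W,K=shot('w21')
scenetop('e',{'top':(90,200,240,400),'scene':(200,350,260,420)},5)
from rig import *
for n in ('tin','jar','pot','brush'): print(n,[(round(d['confidence'],2),np.round(d['position'],3).tolist()) for c in('top','scene') for d in boxes_of(c,n)[:1]])
E
```

```text
t 21.4 tcp [ 0.4633 -0.0544  0.1368] az -94.6 gap 0.0 F [-0.9  0.3 -0. ] rack xy [[-184.   -80.4]] bar xy [[-32.6 161.9]]
tin [(0.61, [0.675, -0.405, 0.072]), (0.85, [0.702, -0.41, 0.072])]
jar [(0.84, [0.651, 0.419, 0.047]), (0.64, [0.664, 0.409, 0.049])]
pot [(0.69, [0.342, 0.178, 0.051]), (0.58, [0.355, 0.177, 0.045])]
brush [(0.86, [0.337, -0.215, 0.016])]
```

View pics/e_top.png

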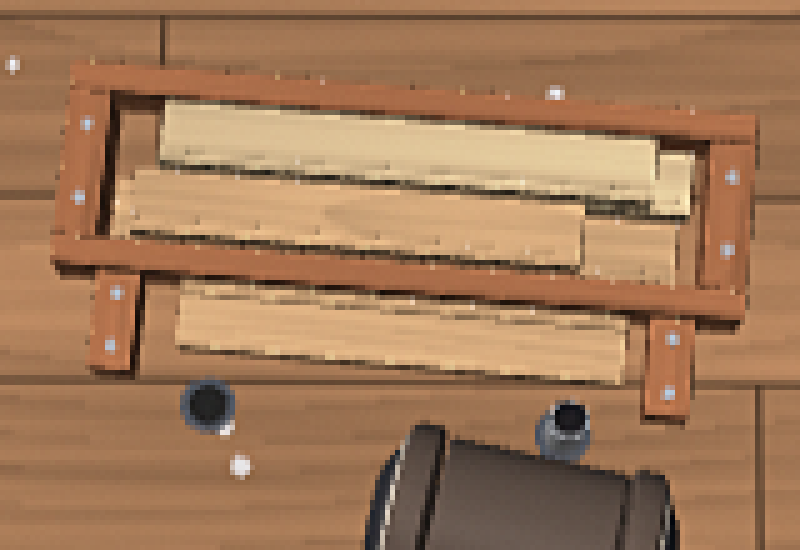

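View pics/w21.png

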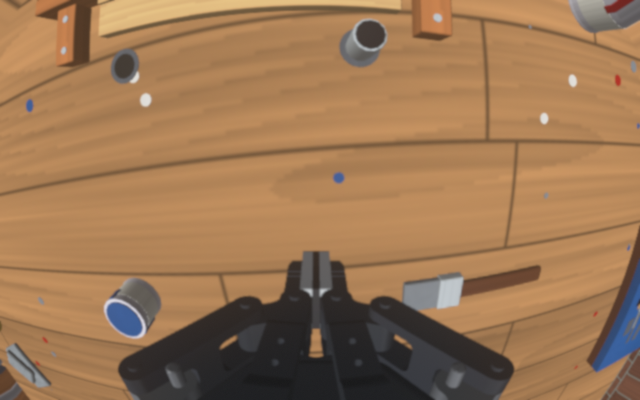

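View pics/e_scene.png

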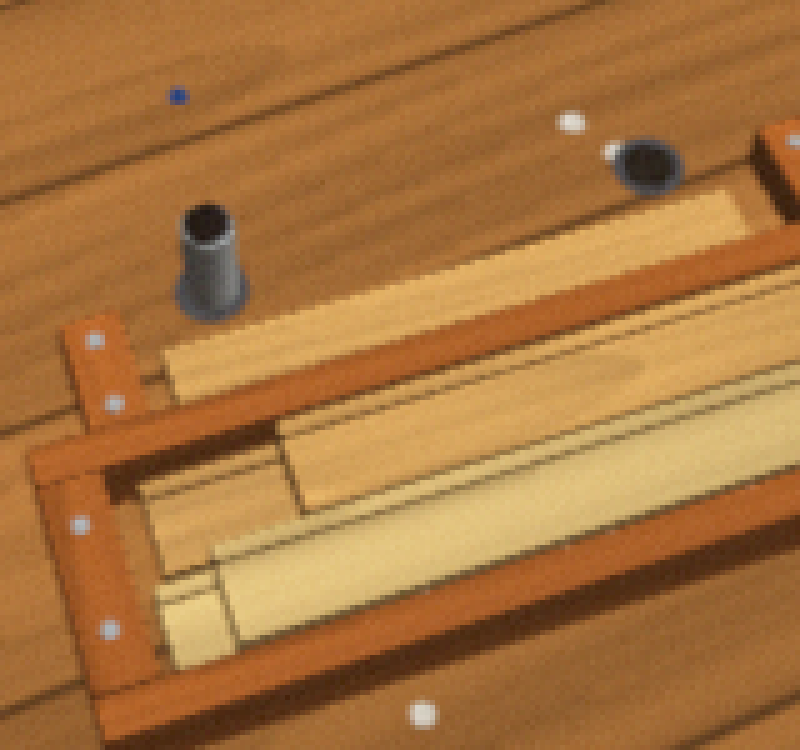

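```bash
python3 -c "
from rig import *
print(job_done())"
```

```text
the job is handed in; nothing more can be done
None
```

The stretcher bar is in the bay, lying flat between the two end blocks with its whole length against the fence, and I've handed the job in at about 21.5 s. I pushed it all the way with closed fingertips, with no gripping or lifting:
1. **Angle:** I turned the bar about 16° to the bay.
2. **Slide:** I pushed its left end so the right end went in behind the stake.
3. **Swing:** I swung the left end in past its block.
4. **Settle:** I tapped the bar lightly against the fence in three places.

**Last checks**
- **Flush:** The three taps, at y ≈ +111, +24 and −38 mm, all stopped at the same depth (within 0.1 mm). In the top view the bar's near edge is parallel to the fence to about 0.1°. I did not tap right of y = −38 mm, because the gripper would have come too close to the stake.
- **Forces:** The highest wrist reading I saw was about 7 N, and that was while seating the bar. Force is only reported at the end of each move.
- **Other things:** The tin, jar and pot were found where they started, to within a few millimetres. The brush was found by the scene camera but missed by the top camera in the last check. I also saw it in the last wrist picture.
- **Clear:** The fingers are off the bar, and the arm is back over the bench, touching nothing.

**Disagreement with the task text:** The fingertips are not 11 mm ahead of the TCP. The cameras put them about 12 mm behind it. Because of this, my first pass, at the stated height, went over the bar without moving it. I then lowered the tool in small steps with force checks and pushed with the TCP at about z = −4 mm.

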